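Index the hot board carriage with the hook rod

TASK

The board under the hot-air nozzle is finished and the rework station is too hot to touch: take the hook rod from its rest, reach in under the lamp bar, draw the spring bolt of the board carriage towards you with the hook, and shift the carriage exactly one notch to the left so that the next board comes under the nozzle. Let the bolt spring fully home in that notch, then hang the rod back in its rest, upright with its guard on the fork, and let go. Touch the station with nothing but the rod, and leave the other things on the bench where they are.

Things in the scene. Friction and masses are not known exactly. Their poses are not given: they have to be found in the camera images.
- station: Fixed rework station: grey preheater box 250 x 360 x 55 mm, board carriage on top. Origin on the bench 181 mm in front of the box's middle, below the pin's line; x away from the operator, y to the operator's left seen from the robot, z up; sizes are in this frame. Gantry posts 45 x 24 mm at x = 161, y = +-192 mm, to z = 400, cross beam on top; the nozzle hangs at x = 193, y = 0 to z = 150
- lamp (a point): Middle of the dark lamp bar, 22 mm thick in x, 394 long in y, 56 high (z = 304 to 360 mm), at station x = -25 mm; an arm at each end (y = +-192) runs back to the posts. A gripper held upright over the bolt pin strikes it: lean the rod, handle towards the robot, its toe along station +y, by 25 degrees at the least (30 to 45 is safer)
- rest: The rod's fixed rest: foot 110 x 100 mm, a post at x = 42 to 58 mm, on it a flat fork, top face 165 mm high, open to -x. Origin on the bench under the seat, x from mouth to post. Slot 16 mm wide, back end at x = 10, flared mouth from x = -32 to about -50 mm. A lip on each tine at x = -27 to -32 rises 5 mm: lift the rod 10 mm or more to draw it out to -x or bring it in, then lower it
- rest_seat (a point): The rod's seat: midway between the tines on the fork's top face, 165 mm above the rest's origin. The rod starts upright here, its frame turned like the rest's within 0.1 rad; hang it back so
- rod: Loose hook rod, 0.10 to 0.19 kg. Origin: centre of the underside of its round guard (29 mm across, 5 thick), which lies on the fork; z up along the rod. Black handle block z = 5 to 80 mm, 30 wide in x, 22 thick in y: grip it across y. Shank 8 mm thick down to z = -130, there square into a toe along +y, 36 mm between centre lines, then a lip up to z = -108: a J with a clear gap of 28 mm
- rod_toe (a point): Middle of the toe, on its centre line midway between shank and lip: (0, 18, -130) mm in the rod's frame. The toe is 8 mm thick
- bolt_pin (a point): On the axis of the bolt's upright finger pin, 110 mm above the bench; moves with bolt and carriage. Pin 9 mm thick, z = 90 to 137 mm, then a button head 14 mm across to z = 145. Under it the bolt, to z = 90. Behind it (station +x) at rest 24 mm are free to the carriage's bridge plate (44 wide, z = 98 to 104); free in front, above and beside. Bring the toe down behind the pin and pull
- bolt (a joint): How far the spring bolt is drawn towards the operator (station -x), m: 0 = home, end stop 0.020. Its tip sits 9 mm deep in a 13 mm notch of a fixed bar; the carriage is free from 0.010 (hold 0.012 to 0.018 while shifting). Spring 2.2 N at 0, 3.5 N at 0.014. Between notches, let go, the tip rides on the bar (about 0.009) and snaps into the next notch by itself
- carriage (a joint): Position of the board carriage (aluminium frame 190 x 135 mm with three clamped boards side by side, 40 mm apart, top 98 mm high) along the station's +y, the operator's left, m. 0 at the start, in the right-hand notch; notches at 0, 0.040 and 0.080; wanted: 0.040. In a notch it keeps 1.5 mm of play each way. It slides with 1 N of friction
- tip_cleaner: Bystander: soldering-tip cleaner, a pot of brass wool 72 mm wide and 68 mm high on a rubber foot 100 x 100 mm, fixed. Origin under its centre. Rest and cleaner may stand on either side
- flux_jar: Bystander: loose amber jar, 42 mm in diameter, 40 mm high. Origin under its centre
- solder_reel: Bystander: loose metal solder reel standing on its flange, 54 mm in diameter, 32 mm high. Origin under its centre
- part_tray: Bystander: loose white parts tray 70 x 100 x 22 mm. Origin under its centre
Not all that is in view belongs to the job. There is more than one size of the rod; the job needs the middle-sized.

How it is judged (in metres and radians):
On the way, in this order (a step that is already met when the one before it is completed fails the run):
1. the hook draws the bolt out of its notch, with the carriage still at the first notch (value of joint bolt above 0.0095 m and contact force between rod and bolt above 0.5 N and value of joint carriage below 0.02 m), for 0.1 s.
2. the carriage stands at the second notch with the bolt home in it (value of joint carriage between 0.037 and 0.043 m and value of joint bolt below 0.003 m), for 0.3 s.
At the end, for the whole second after the job is handed in: The carriage stands in the second notch (joint 0.040 +- 0.003), the bolt is home in it (joint below 0.003), and the rod hangs at rest in its rest, released: guard on the fork within 20 mm of the seat sideways and 4 mm in height, upright within 0.1 rad (all of step 2 and horizontal distance between rod and rest_seat below 0.02 m and z of rod in the frame of rest_seat between -0.004 and 0.004 m and angle between rod's own z axis and vertical below 0.1 rad and linear speed of rod below 0.02 m/s); the robot touches nothing.
It fails at once if gripper or arm touches the hot station (contact force between any of the fingers, the arm and station above 1 N).
It fails at once if the carriage is pushed well past the second notch (value of joint carriage above 0.055 m).
It fails at once if a bystander is moved (distance of any of flux_jar, solder_reel, part_tray from where it was at the start of the episode above 0.02 m).
It also fails if it takes over 72 s, if anything falls off the work surface, if the arm or the gripper's body presses on something with over 40 N, if the wrist force passes 120 N, or if a joint passes its speed limit or range.

ROBOT

A 7-joint arm with a two-finger parallel gripper is mounted at the origin on the work surface. World frame = base frame: x ahead of the robot, y to its left, z up, the work surface at z = 0. Lengths are in mm, angles in rad, forces in N, time in s.
With the tool pointing down it reaches from about 425 to 1025 mm from the base axis. Payload 9.4 kg.
Tool frame: the origin (TCP) lies at the very end of the fingers, on their centre line; the grasp point (between the pads) lies behind it (manip.grasp_offset is the z of the grasp point in the tool frame, in mm); z points along the fingers, y is the direction in which the jaws open and shut (so a half turn about z gives the same grasp; the last joint's range is limited). The gripper opens to 93 mm and grips with 3 to 60 N. Pads are 15 mm wide; open, the fingers measure 128 mm over their backs; the gripper's body (75 mm by 188 mm) begins 65 mm behind the grasp point.
Start: joints at [-1.191, 0.599, -0.003, 1.599, 0.002, 0.943, -0.08], TCP at [319.786, 650.662, 218.618] pointing down, gripper open.
Joint ranges: [-2.57, 2.57], [-0.35, 1.97], [-1.29, 1.29], [0.11, 2.56], [-1.05, 4.19], [0.11, 1.86], [-2.63, 2.63]. Speed limits (rad/s): [2.22, 2.22, 3.01, 3.01, 3.14, 3.14, 3.14].

INTERFACE

Orientations are given as a unit quaternion [x, y, z, w].
In Python, from rig import manip gives the robot as it stands.
- The arm moves only by the tool jog_arm, never from a script. Its argument "moves" is text: rows parted by semicolons, each of 7 numbers parted by spaces: the shift along the tool's x, y, z as a fraction of full scale, then the turn, a rotation vector about the tool's x, y, z as a fraction of full scale, then the gripper command: -1 is shut, 1 is fully open, values between are in proportion. A call has 1 to 20 rows; each row is the pose to reach, as a shift and turn from the pose measured when the call began, along the tool's axes at that moment; what a row does not reach only later rows make up. Full scale, the value 1, is 25 cm for a shift and 120 degrees for a turn. A row lasts 1/10 s, in which the tool goes at most 50 mm and 8.59 degrees, less where a joint would pass 70% of its speed; a pose out of reach is approached as far as the arm can. A call with a number of a shift or a turn outside -1 to 1 is refused whole. A call with a gripper value outside its range is refused whole. The fingers move at their own pace and stop on an object; "force" is the grip in N (left out, the last holds). Time passes only in rows, so rows that repeat a pose let the fingers close. It gives the time, the measured TCP pose, the force and the opening at its end, in the units of the state.
- manip.get_obs(): the state, without advancing time (a new reading comes with each control period).
- manip.camera(name): name is "scene" or "top" or "wrist"; returns (picture, depth): 420x560x3 uint8, red, green, blue; 420x560 float32, mm along the optical axis (not along the pixel's ray), 0 where there is no reading.
- manip.get_calibration(name): a dict with "intrinsics" (3x3 intrinsics, pixels), "rvec" (rotation vector, rad) and "tvec" (3), from world to camera coordinates, as OpenCV has them; the wrist camera has in their place "tool_from_camera" (4x4, takes a point from camera to tool coordinates, whose origin is the TCP and whose axes are the flange's). Camera axes: x right, y down, z forward; pixel columns grow to the right and rows downward; lengths in mm; the calibration is good to about 2 mm. The wrist camera is an equidistant fisheye: a pixel r from the principal point sees the ray r / f radians off the axis. A picture is of the moment at which its call begins: read the wrist's pose just before it. get_calibration takes no time and is no camera call.
- manip.sign_off(): hands the job in, once; it reports no verdict.
The state is a dict: "t": time; "joint_positions": joint angles; "qd": joint speeds; "tau": joint torques, N m; "tcp_pos": TCP position; "eef_rot": TCP orientation; "wrist_force": force on the tool from outside, world axes, zero at the start; "torque": the same for the moment, N m; "opening": finger opening in mm.
Only numpy, scipy, OpenCV 4.12 (cv2) and the standard library are available. Lean on these libraries where they do the work, as an engineer would, in place of code of your own. Each camera call takes 0.05 s, during which the arm holds its last target.

## Working session

There is one attempt and no reset: what is moved stays moved. The work goes in short steps, Python scripts to look and compute and a tool call to move; the robot and the scene stay as the last step left them, time stands still between calls to the robot, and variables do not carry over. Pictures are saved under pics/ and viewed, and the job is handed in when it is done.

Besides the shell and the picture viewer there is one more tool, called by a JSON object that holds its "op" and its "data", one argument or row to a line. jog_arm: Moves the arm, as the interface text tells. Shift numbers are shares of 25 cm and turn numbers shares of 120 degrees, none past 1 either way. Its arguments: {"type":"object","properties":{"moves":{"type":"string"},"force":{"type":"number"}},"required":["moves"]}

```bash
ls; mkdir -p pics
python3 - <<'E'
from rig import manip
import cv2,numpy as np
print(manip.get_obs()); print(manip.grasp_offset)
for n in("scene","top","wrist"):
    print(n,manip.get_calibration(n))
    p,d=manip.camera(n); cv2.imwrite(f"pics/{n}0.png",cv2.cvtColor(p,cv2.COLOR_RGB2BGR)); np.save(f"pics/{n}0.npy",d)
E
```

```text
pics
{'t': 0.0, 'joint_positions': array([-1.19065461,  0.60012817, -0.00251903,  1.6001037 ,  0.00178391,
        0.94289109, -0.07981119]), 'qd': array([ 0.00029271,  0.00111487, -0.00053971, -0.00064843,  0.00093746,
        0.00024291, -0.0001545 ]), 'tau': array([-7.41021740e-04, -7.65037394e+01,  1.49712212e+00, -2.52354169e+01,
       -5.24495181e-02,  1.66324619e-02,  1.30162239e-04]), 'tcp_pos': array([319.62551347, 650.2144989 , 217.76745537]), 'eef_rot': array([ 2.26430935e-01,  9.74026924e-01, -7.57064404e-04, -1.03512051e-04]), 'wrist_force': array([ 0.09653341,  0.89913926, -0.33809209]), 'torque': array([-0.00680688, -0.03513122,  0.02647499]), 'opening': 92.82267574486623}
-18.8
scene {'intrinsics': array([[442.49417459,   0.        , 281.05167725],
       [  0.        , 442.49417459, 215.33230748],
       [  0.        ,   0.        ,   1.        ]]), 'rvec': array([ 0.75543226,  2.68132427, -0.99483685]), 'tvec': array([ 517.90046165,   -5.73263074, 1442.83011557])}
top {'intrinsics': array([[500.97323026,   0.        , 279.98789294],
       [  0.        , 500.97323026, 211.62597818],
       [  0.        ,   0.        ,   1.        ]]), 'rvec': array([ 2.06041325, -2.17118661,  0.2313652 ]), 'tvec': array([-117.66347212,  597.10780849, 1614.16153613])}
wrist {'intrinsics': array([[325.1922621 ,   0.        , 283.80761189],
       [  0.        , 325.1922621 , 210.41556276],
       [  0.        ,   0.        ,   1.        ]]), 'tool_from_camera': array([[ 1.07801519e-03, -9.67934604e-01, -2.51200001e-01,
         6.86297801e+01],
       [ 9.99999077e-01,  1.25128517e-03, -5.30047846e-04,
         3.40304946e-01],
       [ 8.27374487e-04, -2.51199198e-01,  9.67935059e-01,
        -1.66645346e+02],
       [ 0.00000000e+00,  0.00000000e+00,  0.00000000e+00,
         1.00000000e+00]])}
```

View pics/scene0.png

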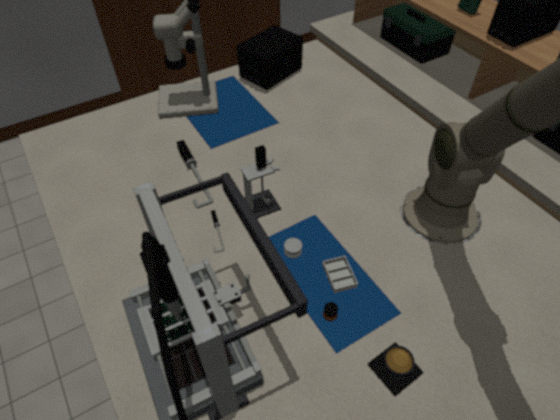

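View pics/top0.png

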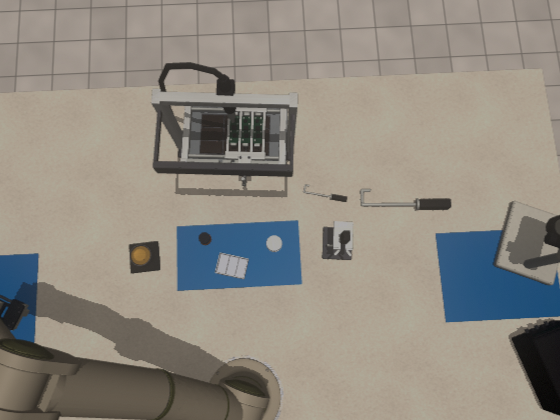

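View pics/wrist0.png

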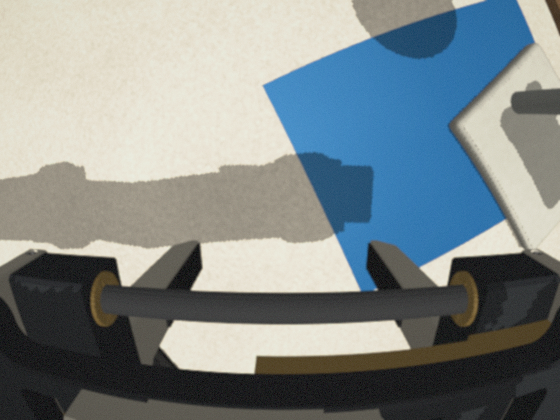

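The top view has +x up and +y left. The station is at about (235,140), the pin at about (243,182), and the rest with the rod at about (342,240). The small and large decoy rods lie on the bench. Next I'll enlarge crops.

```bash
cat > h.py <<'E'
from rig import manip
import cv2,numpy as np
from scipy.spatial.transform import Rotation as R
def ext(n):
    c=manip.get_calibration(n); return c["intrinsics"],cv2.Rodrigues(np.array(c["rvec"]))[0],np.array(c["tvec"]).ravel()
def ray(n,u,v):
    K,Rm,t=ext(n); d=Rm.T@np.linalg.inv(K)@np.array([u,v,1.]); return -Rm.T@t,d
def atz(n,u,v,z):
    o,d=ray(n,u,v); return o+d*(z-o[2])/d[2]
def dep(n,u,v,D):
    o,d=ray(n,u,v); return o+d*D
def tri(rays):
    A=np.zeros((3,3));b=np.zeros(3)
    for o,d in rays:
        d=d/np.linalg.norm(d);P=np.eye(3)-np.outer(d,d);A+=P;b+=P@o
    x=np.linalg.solve(A,b)
    return x,[np.linalg.norm((np.eye(3)-np.outer(d,d)/(d@d))@(x-o)) for o,d in rays]
def proj(n,p):
    K,Rm,t=ext(n); q=K@(Rm@np.array(p,float)+t); return q[:2]/q[2]
def wray(T,u,v):
    c=manip.get_calibration("wrist");K=c["intrinsics"];M=np.array(c["tool_from_camera"])
    x=(u-K[0,2])/K[0,0];y=(v-K[1,2])/K[1,1];r=np.hypot(x,y)
    d=np.array([np.sin(r)*x/r,np.sin(r)*y/r,np.cos(r)])
    W=T@M; return W[:3,3],W[:3,:3]@d
def wproj(T,p):
    c=manip.get_calibration("wrist");K=c["intrinsics"];M=np.array(c["tool_from_camera"])
    q=np.linalg.inv(T@M)@np.append(p,1); r=np.hypot(q[0],q[1]);th=np.arctan2(r,q[2])
    return np.array([K[0,2]+K[0,0]*th*q[0]/r,K[1,2]+K[1,1]*th*q[1]/r])
def pose():
    o=manip.get_obs();T=np.eye(4);T[:3,:3]=R.from_quat(o["eef_rot"]).as_matrix();T[:3,3]=o["tcp_pos"];return T
def snap(n,name):
    T=pose();p,d=manip.camera(n);b=cv2.cvtColor(p,cv2.COLOR_RGB2BGR);cv2.imwrite(f"pics/{name}.png",b);np.save(f"pics/{name}.npy",d);np.save(f"pics/{name}_T.npy",T);return T,b,d
def crop(name,u0,v0,w,h,s,out):
    b=cv2.imread(f"pics/{name}.png")[v0:v0+h,u0:u0+w];b=cv2.resize(b,None,fx=s,fy=s,interpolation=cv2.INTER_CUBIC)
    b=cv2.convertScaleAbs(b,alpha=1.5,beta=10)
    for k in range((u0//10+1)*10,u0+w,10):
        cv2.line(b,(int((k-u0)*s),0),(int((k-u0)*s),6 if k%50 else 14),(0,0,255),1)
        if k%20==0: cv2.putText(b,str(k),(int((k-u0)*s)+2,16),0,.4,(0,0,255),1)
    for k in range((v0//10+1)*10,v0+h,10):
        cv2.line(b,(0,int((k-v0)*s)),(6,int((k-v0)*s)),(0,0,255),1)
        if k%20==0: cv2.putText(b,str(k),(8,int((k-v0)*s)+4),0,.4,(0,0,255),1)
    cv2.imwrite(f"pics/{out}.png",b)
E
python3 -c "
from h import *
crop('top0',140,60,180,150,4.4,'c1')
crop('scene0',120,180,200,150,4,'c2')
crop('top0',290,170,80,100,6,'c3')
crop('scene0',220,130,80,100,6,'c4')
"
```

```text
(no output)
```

View pics/c1.png

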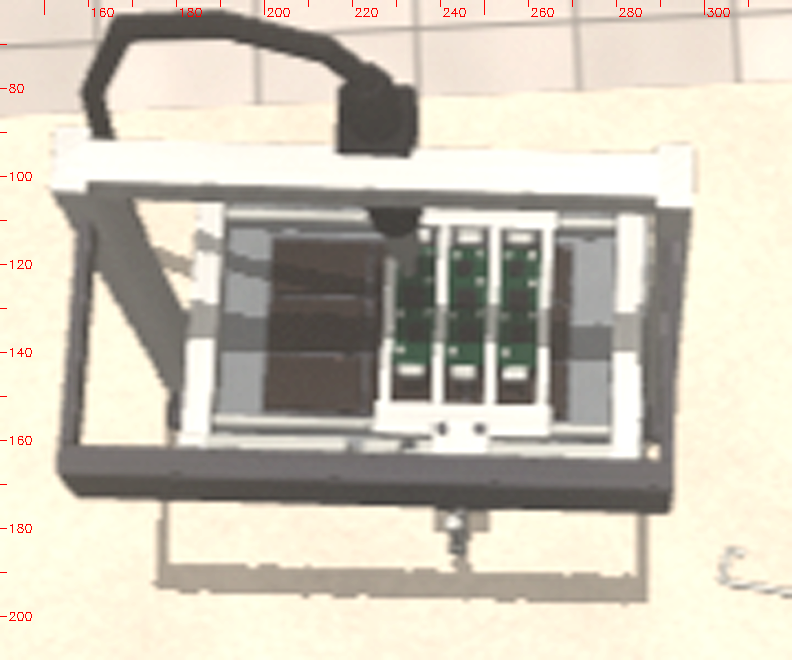

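View pics/c2.png

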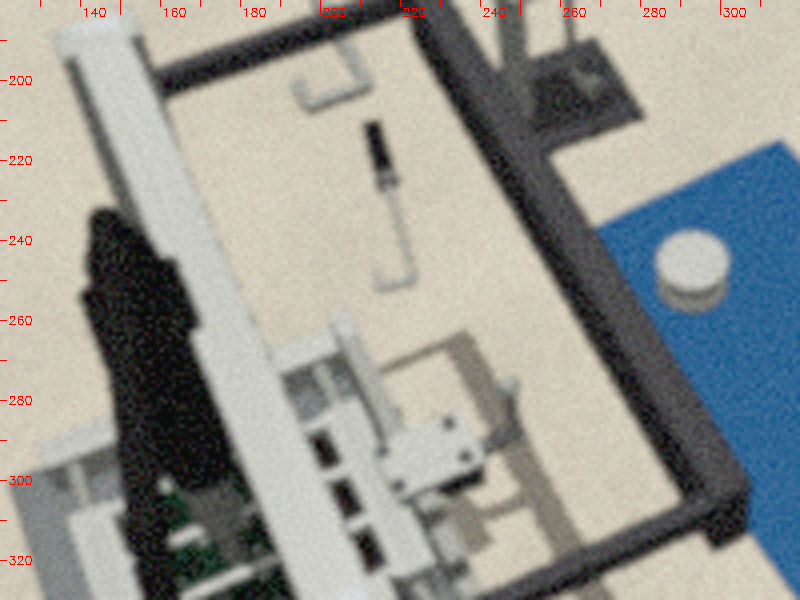

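View pics/c3.png

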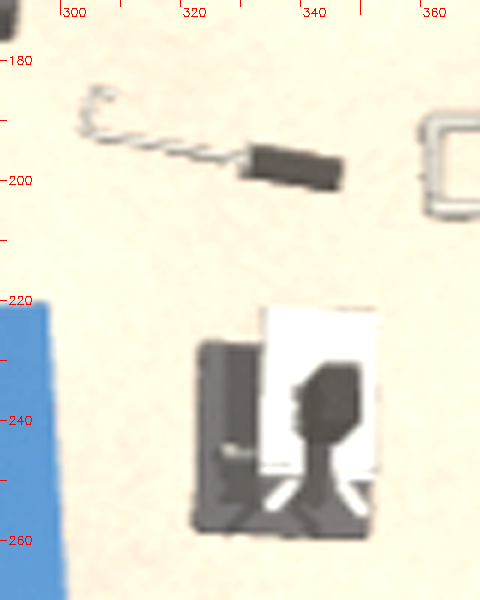

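View pics/c4.png

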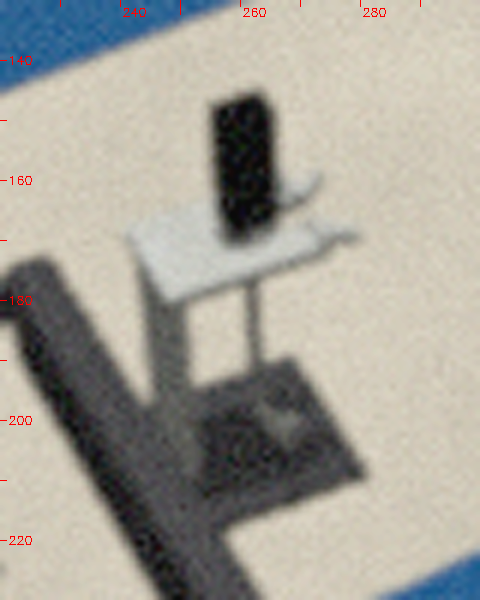

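Run:
```python
from h import *
d=np.load('pics/top0.npy');K,Rm,t=ext('top')
v,u=np.mgrid[0:420,0:560]
c=np.stack([(u-K[0,2])/K[0,0]*d,(v-K[1,2])/K[1,1]*d,d],-1)
W=(c-t)@Rm
np.save('pics/topW.npy',W)
def show(nm,m):
    P=W[m&(d>0)];
    if len(P)<5: print(nm,len(P));return
    r=cv2.minAreaRect(P[:,:2].astype(np.float32)); print(nm,len(P),'mean',P.mean(0).round(1),'rect',np.round(r[0],1),np.round(r[1],1),round(r[2],2),'z',np.percentile(P[:,2],[5,50,95]).round(1))
z=W[...,2]
# lamp bar
m=(z>345)&(z<375)&(v>155)&(v<180)&(u>150)&(u<300);show('lamp',m)
m=(z>385)&(z<450)&(v>80)&(v<110)&(u>145)&(u<305)&(W[...,0]>0);show('beam',m)
m=(z>155)&(z<175)&(u>325)&(u<360)&(v>215)&(v<262);show('fork',m)
m=(z>235)&(z<260)&(u>325)&(u<360)&(v>215)&(v<262);show('handle top',m)
m=(z>3)&(z<30)&(u>315)&(u<360)&(v>215)&(v<265);show('foot',m)
m=(z>88)&(z<160)&(u>232)&(u<256)&(v>173)&(v<192);show('bolt',m); 
for vv in range(174,192): print(vv,[int(z[vv,uu]) for uu in range(236,254)])
for n,uv in [('jar',(205,238)),('reel',(274,243)),('tray',(232,265)),('cleaner',(141,256))]:
    print(n,W[uv[1],uv[0]].round(0))
```

```text
lamp 1256 mean [666.4   8.4 357.5] rect [675.1  10.4] [391.9  48.5] 86.74 z [349.6 358.  363.3]
beam 2001 mean [852.6  -3.8 400. ] rect [865.7  -4.1] [406.8  75. ] 85.43 z [389.9 399.1 413.3]
fork 438 mean [ 483.5 -334.1  163.9] rect [ 475.2 -336. ] [ 60.7 109.3] 84.15 z [158.4 163.8 169.5]
handle top 79 mean [ 471.1 -335.5  242.8] rect [ 472.4 -335.9] [21.1 30.6] 84.75 z [237.  242.7 248. ]
foot 619 mean [ 478.9 -325.5    8. ] rect [ 493.7 -341.9] [149.  168.1] 86.28 z [ 3.4  7.5 14.3]
bolt 31 mean [692.3 -31.2 118.7] rect [699.9 -31.2] [13.3 31.8] 88.44 z [ 89.4 115.9 148.2]
174 [317, 320, 319, 315, 313, 315, 317, 318, 319, 316, 317, 322, 317, 319, 312, 317, 320, 319]
175 [0, -4, 69, 77, 81, 74, 89, 95, 309, 307, 312, 306, 310, 308, 305, 306, 306, 313]
176 [3, -1, -3, 1, 3, -3, 86, 89, 87, 84, 0, 0, 0, 4, 0, 8, 4, -6]
177 [4, -4, -7, 0, 1, 147, 141, 145, 91, 85, 6, 0, 13, -2, -1, 0, -2, -5]
178 [7, -7, 0, 3, 141, 139, 142, 149, 91, 82, 6, 7, 2, -8, 5, 1, 5, 5]
179 [2, 0, 0, -5, 141, 150, 140, 141, 88, 95, -2, -3, 3, 1, -5, -5, -1, 5]
180 [3, -4, -2, -9, 0, 134, 138, 137, 84, 83, -6
[... 187 characters left out ...]
2, -3, 83, 95, 93, 90, 97, -3, 0, -4, 2, -4, -6, 0, 3]
184 [-6, 6, 1, 2, -6, 81, 87, 91, 86, 85, -2, 0, 4, -3, -3, 0, 0, 0]
185 [-4, 0, -1, 2, 0, 80, 80, 81, 87, 77, -5, -1, -7, -2, 1, 2, 2, -7]
186 [5, -3, -5, 7, -6, -3, -2, 0, 1, 2, 1, -12, -5, -1, 0, -6, 1, -1]
187 [4, -3, 2, -4, -1, -5, -4, 0, 0, -7, -2, -1, -9, 0, 0, -1, -2, 0]
188 [2, 0, -6, -5, -4, -2, -4, 0, 1, -3, 2, -4, -3, 0, 3, 5, -4, -5]
189 [0, 1, 0, 0, -1, 0, -1, -12, 0, -4, 1, -4, 0, -2, 8, -10, 0, 5]
190 [0, -3, -6, 6, 1, 1, -1, -9, -6, 2, 4, 0, 0, -8, -10, -1, 2, -4]
191 [5, -5, -1, -6, 2, -4, -1, 2, -4, -3, 0, 5, 7, 7, 2, 0, 0, -1]
jar [519. 108.  33.]
reel [ 490. -123.   31.]
tray [426.  23.   4.]
cleaner [464. 313.  68.]
```

Run:
```python
from h import *
W=np.load('pics/topW.npy');z=W[...,2]
print('cam',ray('top',0,0)[0])
def edge(c0,c1,r0,r1,cond,first,zz,nm):
    P=[]
    for u in range(c0,c1):
        k=[v for v in range(r0,r1) if cond(z[v,u])]
        if k: P.append(atz('top',u,(k[0]-.5) if first else k[-1]+.5,zz)[:2])
    P=np.array(P); a=np.polyfit(P[:,1],P[:,0],1)
    for _ in range(3):
        r=P[:,0]-np.polyval(a,P[:,1]);P=P[abs(r)<2.5*np.std(r)+.1];a=np.polyfit(P[:,1],P[:,0],1)
    print(nm,len(P),'yaw deg',-np.degrees(np.arctan(a[0])),'x at y=-30',np.polyval(a,-30),'res',np.std(P[:,0]-np.polyval(a,P[:,1])))
edge(160,285,155,170,lambda z:z>330,True,360,'lamp back top')
edge(160,285,160,182,lambda z:z>260,False,304,'lamp front bottom')
edge(160,285,85,105,lambda z:z>388,True,400,'beam back')
p=atz('top',242,179,145);print('pin head',p)
p=atz('top',242.3,179,145);print(p)
# ends of lamp at z=360
for u,v in [(153.5,162),(292.5,165)]:print(atz('top',u,v,360))
crop('top0',225,160,35,35,16,'c5')
crop('top0',140,150,60,40,10,'c6');crop('top0',260,150,60,40,10,'c7')
crop('scene0',205,265,60,50,12,'c8')
```

```text
cam [ 245.07857933 -122.69327144 1703.16844247]
lamp back top 121 yaw deg -4.581583134874615 x at y=-30 673.9925602833631 res 0.8156352466360843
lamp front bottom 121 yaw deg -4.559328343614322 x at y=-30 654.403452505818 res 0.9223725522593006
beam back 125 yaw deg -4.161001912907673 x at y=-30 869.0649798783342 res 9.019113790200652
pin head [686.40973458 -30.88176906 145.        ]
[686.35998847 -31.84667299 145.        ]
[687.45324617 201.56454563 360.        ]
[ 658.77604639 -185.98321151  360.        ]
```

View pics/c5.png

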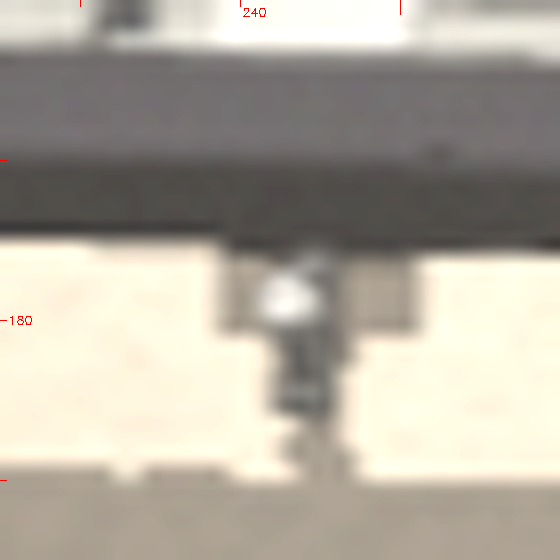

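View pics/c8.png

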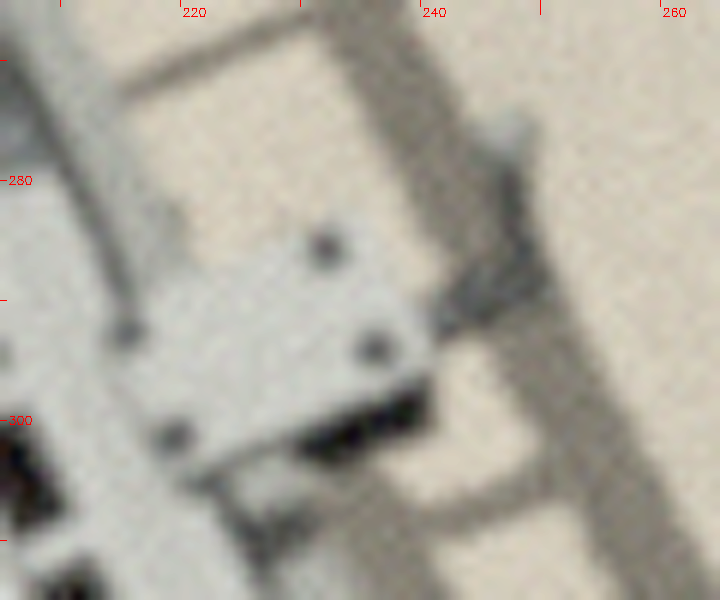

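View pics/c6.png

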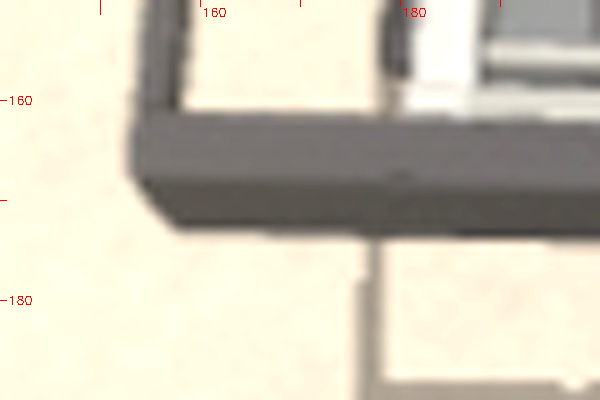

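View pics/c7.png

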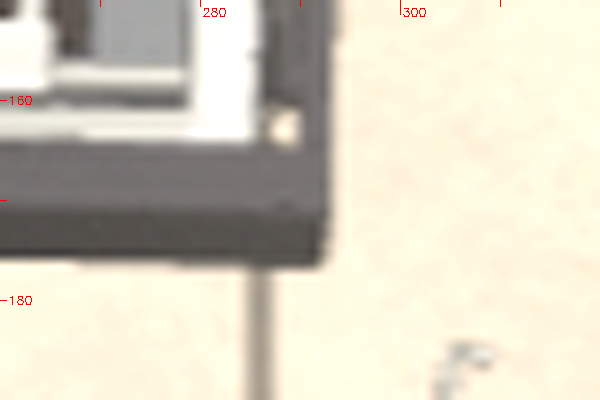

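Run:
```python
from h import *
print('pinhead',tri([ray('top',242.5,178.0),ray('scene',246.6,275.75)]))
print('top@143',atz('top',242.5,178,143),'scene@143',atz('scene',246.6,275.75,143))
# rest: handle top centre & fork
W=np.load('pics/topW.npy');z=W[...,2]
# guard/handle: view
crop('top0',320,215,40,50,14,'c9');crop('scene0',235,135,50,50,14,'c10')
```

```text
pinhead (array([688.92437031, -32.21500599, 145.57599316]), [np.float64(0.7081745919961654), np.float64(0.708174591996097)])
top@143 [690.23537307 -32.49923846 143.        ] scene@143 [687.7639569  -33.24817886 143.        ]
```

View pics/c9.png

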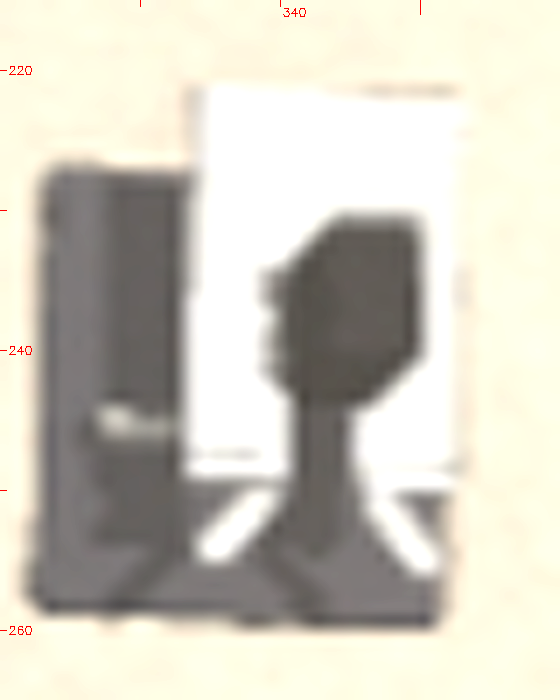

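View pics/c10.png

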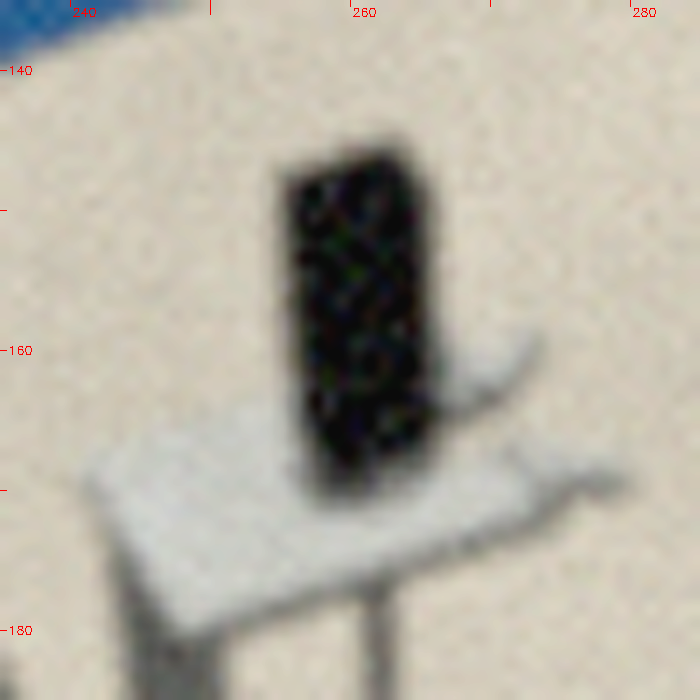

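Run:
```python
from h import *
f=lambda x,y:(320+x/14-.5,215+y/14-.5)
g=lambda x,y:(235+x/14-.5,135+y/14-.5)
pts={'BL':(192,88),'BR':(460,95),'FL':(186,476),'FR':(455,488)}
P={k:atz('top',*f(*v),165)[:2] for k,v in pts.items()}
for k in P: print(k,P[k].round(1))
for a,b in(('BL','BR'),('FL','FR')):
    d=P[a]-P[b];print(np.degrees(np.arctan2(-d[0],d[1])),np.linalg.norm(d))
for a,b in(('BL','FL'),('BR','FR')):
    d=P[a]-P[b];print(np.degrees(np.arctan2(d[1],d[0])),np.linalg.norm(d))
print('plate mid',sum(P.values())/4)
print('handle top c',atz('top',*f(371,285),245))
# scene corners of fork: right-back(near cam-left) etc
print(atz('scene',*g(185,630),165),atz('scene',*g(85,480),165))
print(atz('top',*f(355,215),245),atz('top',*f(424,215),245),atz('top',*f(424,355),245))
# foot corners
for c in [(42,170),(32,605),(437,622)]:print('foot',atz('top',*f(*c),8))
```

```text
BL [ 530.7 -311.8]
BR [ 526.  -371.5]
FL [ 443.8 -304. ]
FR [ 438.  -363.1]
-4.498567621630806 59.88342501823967
-5.562415107053881 59.42170284466368
-5.153783749530546 87.28986940791289
-5.451489599298322 88.39964516154076
plate mid [ 484.64309153 -337.60157703]
handle top c [ 471.79033186 -336.47904172  245.        ]
[ 529.38966192 -315.49884051  165.        ] [ 525.80180441 -367.50665552  165.        ]
[ 486.87221513 -334.30113171  245.        ] [ 486.11475823 -348.84987186  245.        ] [ 456.36565013 -346.41706949  245.        ]
foot [ 541.34647908 -292.7793566     8.        ]
foot [ 434.62926076 -282.82840897    8.        ]
foot [ 425.37652542 -380.59887312    8.        ]
```

```bash
cat >> h.py <<'E'
def mk(p,z=(0,0,-1),xaz=None,x=None):
    z=np.array(z,float);z/=np.linalg.norm(z)
    if x is None: x=np.array([np.cos(np.radians(xaz)),np.sin(np.radians(xaz)),0])
    x=x-z*(x@z);x/=np.linalg.norm(x)
    T=np.eye(4);T[:3,:3]=np.stack([x,np.cross(z,x),z],1);T[:3,3]=p;return T
def rel(T0,T):
    s=T0[:3,:3].T@(T[:3,3]-T0[:3,3])/250
    r=R.from_matrix(T0[:3,:3].T@T[:3,:3]).as_rotvec()/np.radians(120)
    return np.r_[s,r].round(4)
E
python3 - <<'E'
from h import *
T=pose()
W=[mk((480,420,330),xaz=118),mk((510,175,330),xaz=78),mk((500,-70,330),xaz=36),mk((440,-310,330),xaz=-5)]
for w in W: print(rel(T,w));T=w
E
```

```text
[-9.821e-01 -5.446e-01 -4.473e-01 -5.000e-04  2.000e-04  2.986e-01]
[-0.9216 -0.3541  0.      0.      0.      0.3333]
[-0.9669  0.1646  0.      0.      0.      0.35  ]
[-0.7584  0.6356  0.      0.      0.      0.3417]
```

{"op": "jog_arm", "data": {
  "moves": "-0.3 -0.17 -0.4 0 0 0.07 1; -0.5 -0.28 -0.45 0 0 0.15 1; -0.7 -0.4 -0.45 0 0 0.22 1; -0.98 -0.545 -0.45 0 0 0.3 1; -0.98 -0.545 -0.45 0 0 0.3 1; -0.98 -0.545 -0.45 0 0 0.3 1; -0.98 -0.545 -0.45 0 0 0.3 1"
}}

```text
t: 0.85
tcp_pos: [483.8, 414.3, 332.1]
eef_rot: [0.52, 0.854, -0.0, 0.002]
wrist_force: [-0.6, 0.2, 0.6]
opening: 92.7
```

{"op": "jog_arm", "data": {
  "moves": "-0.92 -0.354 0 0 0 0.333 1; -0.92 -0.354 0 0 0 0.333 1; -0.92 -0.354 0 0 0 0.333 1; -0.92 -0.354 0 0 0 0.333 1; -0.92 -0.354 0 0 0 0.333 1; -0.92 -0.354 0 0 0 0.333 1; -0.92 -0.354 0 0 0 0.333 1"
}}

```text
t: 1.55
tcp_pos: [511.0, 168.5, 332.9]
eef_rot: [0.781, 0.625, 0.0, 0.002]
wrist_force: [0.7, 1.3, -0.8]
opening: 92.9
```

Run:
```python
from h import *
T=pose();print(T.round(2)); print(manip.get_obs()['joint_positions'].round(2))
W=[mk((500,-70,330),xaz=36),mk((440,-310,330),xaz=-5)]
for w in W: print(rel(T,w));T=w
```

```text
[[ 2.2000e-01  9.8000e-01  0.0000e+00  5.1096e+02]
 [ 9.8000e-01 -2.2000e-01 -0.0000e+00  1.6855e+02]
 [-0.0000e+00  0.0000e+00 -1.0000e+00  3.3287e+02]
 [ 0.0000e+00  0.0000e+00  0.0000e+00  1.0000e+00]]
[-0.76  0.26  0.43  1.91 -0.13  1.   -0.49]
[-9.406e-01  1.663e-01  1.310e-02  1.500e-03  1.000e-04  3.445e-01]
[-0.7584  0.6356  0.      0.      0.      0.3417]
```

{"op": "jog_arm", "data": {
  "moves": "-0.94 0.166 0 0 0 0.345 1; -0.94 0.166 0 0 0 0.345 1; -0.94 0.166 0 0 0 0.345 1; -0.94 0.166 0 0 0 0.345 1; -0.94 0.166 0 0 0 0.345 1; -0.94 0.166 0 0 0 0.345 1; -0.94 0.166 0 0 0 0.345 1"
}}

```text
t: 2.25
tcp_pos: [500.5, -68.5, 333.0]
eef_rot: [0.951, 0.31, 0.001, 0.001]
wrist_force: [-0.6, 0.3, 0.6]
opening: 92.9
```

Run:
```python
from h import *
T=pose();print(T.round(2)); print(manip.get_obs()['joint_positions'].round(2))
W=[mk((440,-310,330),xaz=-5)]
for w in W: print(rel(T,w));T=w
```

```text
[[  0.81   0.59   0.   500.49]
 [  0.59  -0.81  -0.   -68.5 ]
 [  0.     0.    -1.   333.04]
 [  0.     0.     0.     1.  ]]
[-0.52  0.24  0.68  1.98 -0.18  0.98 -0.69]
[-0.7646  0.6381  0.013   0.001  -0.0009  0.3424]
```

{"op": "jog_arm", "data": {
  "moves": "-0.765 0.638 0 0 0 0.342 1; -0.765 0.638 0 0 0 0.342 1; -0.765 0.638 0 0 0 0.342 1; -0.765 0.638 0 0 0 0.342 1; -0.765 0.638 0 0 0 0.342 1; -0.765 0.638 0 0 0 0.342 1; -0.765 0.638 0 0 0 0.342 1; -0.765 0.638 0 0 0 0.342 1"
}}

```text
t: 3.05
tcp_pos: [441.5, -307.5, 332.7]
eef_rot: [0.999, -0.04, 0.001, 0.0]
wrist_force: [-0.6, 0.9, 0.5]
opening: 93.1
```

Run:
```python
from h import *
print(manip.get_obs()['joint_positions'].round(2),pose().round(2))
snap('wrist','w1');crop('w1',140,0,280,210,2.8,'w1c')
crop('w1',0,0,560,420,1.4,'w1f')
```

```text
[-0.15  0.34  0.89  1.92 -0.31  1.03 -0.77] [[ 1.0000e+00 -8.0000e-02  0.0000e+00  4.4149e+02]
 [-8.0000e-02 -1.0000e+00 -0.0000e+00 -3.0755e+02]
 [ 0.0000e+00  0.0000e+00 -1.0000e+00  3.3268e+02]
 [ 0.0000e+00  0.0000e+00  0.0000e+00  1.0000e+00]]
```

View pics/w1f.png

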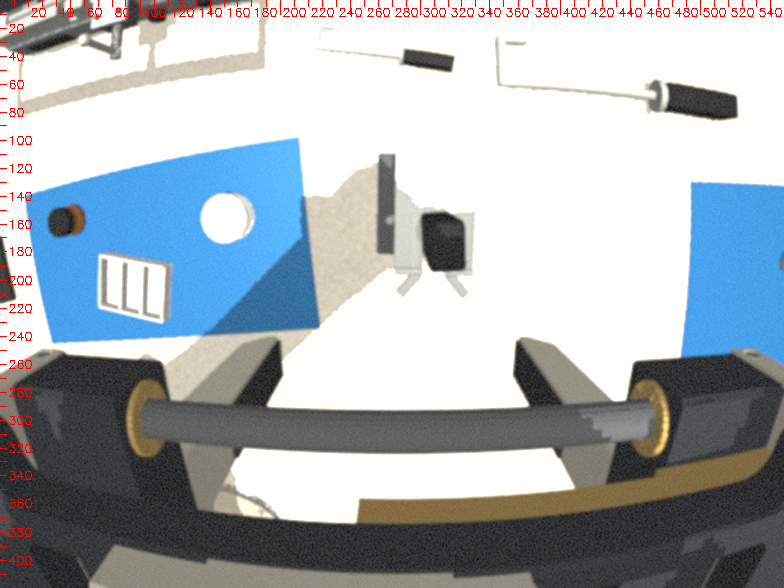

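Run:
```python
from h import *
crop('w1',262,105,85,110,7,'w1c')
T=np.load('pics/w1_T.npy')
s=np.array([471,-336.4,165]);ya=np.radians(-5.2)
Rz=np.array([[np.cos(ya),-np.sin(ya),0],[np.sin(ya),np.cos(ya),0],[0,0,1]])
for q in [(15,11,80),(15,-11,80),(-15,11,80),(-15,-11,80),(58,30,0),(58,-30,0),(-27,30,0),(-27,-30,0)]:
    print(q,wproj(T,s+Rz@np.array(q)).round(1))
```

```text
(15, 11, 80) [303.4 157.6]
(15, -11, 80) [331.2 158.3]
(-15, 11, 80) [302.6 195.1]
(-15, -11, 80) [329.9 195.5]
(58, 30, 0) [280.6 108.8]
(58, -30, 0) [339.2 110.4]
(-27, 30, 0) [279.8 190.7]
(-27, -30, 0) [336.6 191.5]
```

View pics/w1c.png

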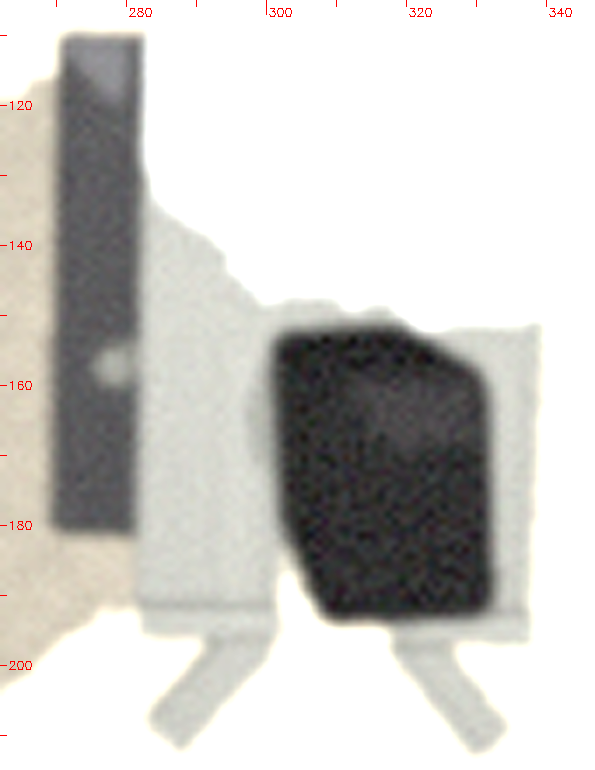

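{"op": "jog_arm", "data": {
  "moves": "0.129 0.112 0 0 0 0 1; 0.129 0.112 0.1 0 0 0 1; 0.129 0.112 0.25 0 0 0 1; 0.129 0.112 0.4 0 0 0 1; 0.129 0.112 0.52 0 0 0 1; 0.129 0.112 0.6 0 0 0 1; 0.129 0.112 0.61 0 0 0 1; 0.129 0.112 0.61 0 0 0 1"
}}

```text
t: 3.9
tcp_pos: [472.3, -337.0, 180.4]
eef_rot: [0.999, -0.039, 0.001, -0.0]
wrist_force: [-0.0, -0.2, 0.6]
opening: 92.8
```

Run:
```python
from h import *
print(manip.get_obs()['joint_positions'].round(2),pose().round(3))
snap('wrist','w2');crop('w2',150,100,280,200,2.8,'w2c')
snap('scene','s2');crop('s2',220,110,80,100,6,'s2c')
```

```text
[ 0.05  0.57  0.72  2.   -0.54  0.76 -0.56] [[ 9.97000e-01 -7.80000e-02  1.00000e-03  4.72345e+02]
 [-7.80000e-02 -9.97000e-01  0.00000e+00 -3.36983e+02]
 [ 1.00000e-03 -0.00000e+00 -1.00000e+00  1.80400e+02]
 [ 0.00000e+00  0.00000e+00  0.00000e+00  1.00000e+00]]
```

View pics/w2c.png

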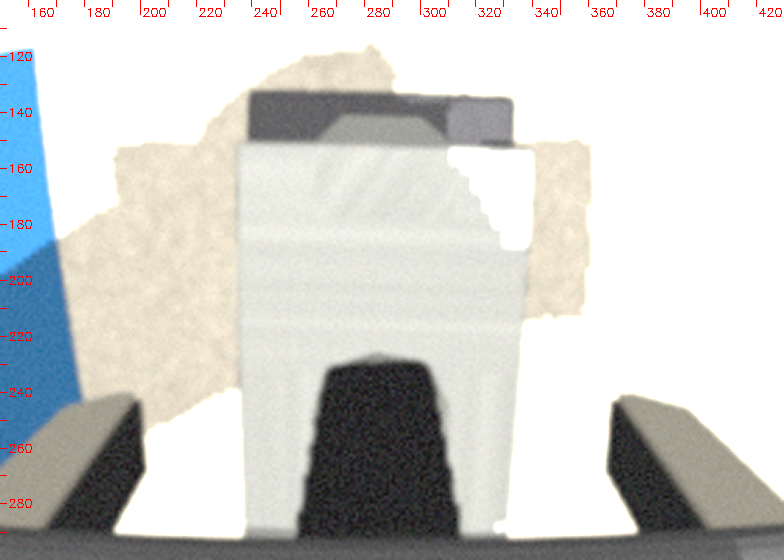

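View pics/s2c.png

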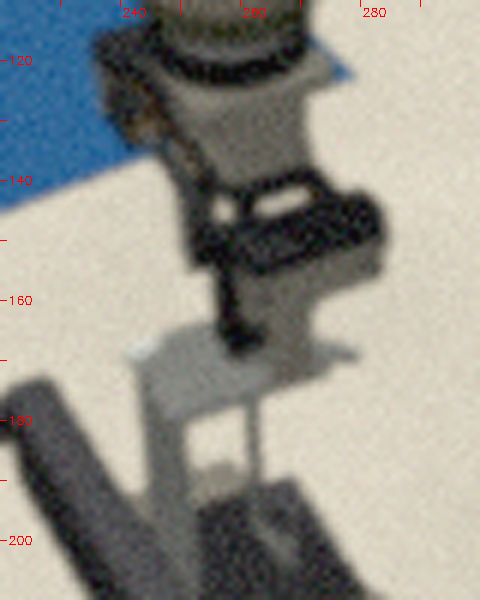

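The handle is centred between the fingers (about 283 px in the wrist view), and the fork plate is below the fingertips. Closing the gripper.

{"op": "jog_arm", "data": {
  "moves": "0 0 0 0 0 0 -1; 0 0 0 0 0 0 -1; 0 0 0 0 0 0 -1; 0 0 0 0 0 0 -1; 0 0 0 0 0 0 -1; 0 0 0 0 0 0 -1; 0 0 0 0 0 0 -1; 0 0 0 0 0 0 -1",
  "force": 60
}}

```text
t: 4.8
tcp_pos: [472.5, -338.0, 181.5]
eef_rot: [0.999, -0.04, 0.002, 0.0]
wrist_force: [-0.3, -0.1, -0.2]
opening: 33.2
```

{"op": "jog_arm", "data": {
  "moves": "0 0 0 0 0 0 -1; 0 0 0 0 0 0 -1; 0 0 0 0 0 0 -1; 0 0 0 0 0 0 -1; 0 0 0 0 0 0 -1"
}}

```text
t: 5.3
tcp_pos: [472.4, -338.0, 181.4]
eef_rot: [0.999, -0.04, 0.002, 0.0]
wrist_force: [0.3, -0.1, 0.0]
opening: 22.1
```

Run:
```python
from h import *
o=manip.get_obs();print(o['opening'],o['wrist_force'],o['joint_positions'].round(2));print(pose().round(3))
snap('wrist','w3');crop('w3',150,100,280,200,2.8,'w3c')
```

```text
22.115576456483904 [ 0.32650991 -0.10352535  0.03238807] [ 0.05  0.57  0.72  2.   -0.54  0.76 -0.56]
[[ 9.97000e-01 -8.00000e-02  3.00000e-03  4.72422e+02]
 [-8.00000e-02 -9.97000e-01 -1.00000e-03 -3.37969e+02]
 [ 3.00000e-03  1.00000e-03 -1.00000e+00  1.81423e+02]
 [ 0.00000e+00  0.00000e+00  0.00000e+00  1.00000e+00]]
```

View pics/w3c.png

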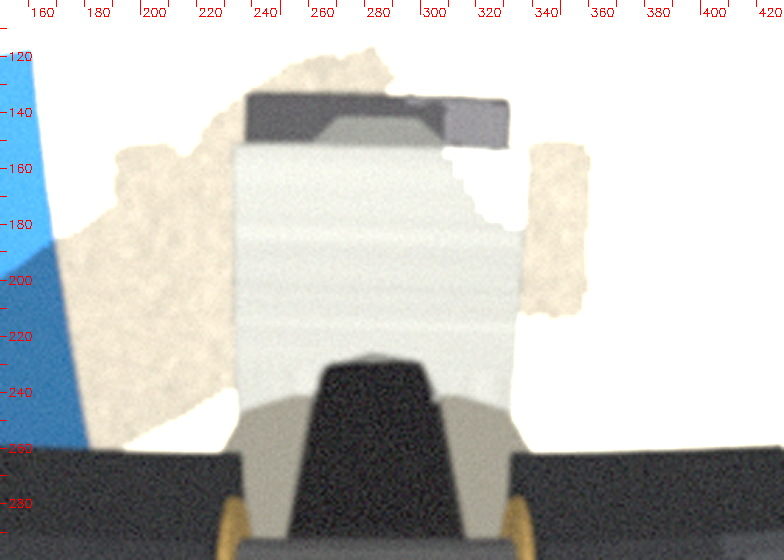

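Firm grip at 22.1 mm, matching the 22 mm handle. Next: lift 20 mm, draw out to −x, then rise.

{"op": "jog_arm", "data": {
  "moves": "0 0 -0.03 0 0 0 -1; 0 0 -0.07 0 0 0 -1; 0 0 -0.08 0 0 0 -1; 0 0 -0.08 0 0 0 -1; -0.1 0 -0.08 0 0 0 -1; -0.2 0 -0.08 0 0 0 -1; -0.3 0 -0.08 0 0 0 -1; -0.36 0 -0.08 0 0 0 -1; -0.38 0 -0.15 0 0 0 -1; -0.38 0 -0.3 0 0 0 -1; -0.38 0 -0.45 0 0 0 -1; -0.38 0 -0.5 0 0 0 -1; -0.38 0 -0.5 0 0 0 -1"
}}

```text
t: 6.65
tcp_pos: [378.3, -330.6, 307.3]
eef_rot: [0.999, -0.039, 0.003, 0.001]
wrist_force: [-0.3, 1.0, -2.3]
opening: 22.1
```

```bash
cat >> h.py <<'E'
XS=np.array([.9968,-.0797,0]);YS=np.array([.0797,.9968,0]);Z=np.array([0,0,1.])
PIN=np.array([689,-32.6,0])
TOE=np.array([0,-18,146.4])
def hook(dx,dy,z,L,pin=PIN,toe=TOE):
    L=np.radians(L);tz=np.sin(L)*XS-np.cos(L)*Z;tx=np.cos(L)*XS+np.sin(L)*Z
    T=mk((0,0,0),z=tz,x=tx);t=pin+dx*XS+dy*YS+z*Z
    T[:3,3]=t-T[:3,:3]@toe;return T
E
python3 - <<'E'
from h import *
T=pose();print(T.round(3),manip.get_obs()['joint_positions'].round(2),manip.get_obs()['opening'])
A=hook(-90,0,230,20);print(A.round(2));print(rel(T,A))
snap('scene','s3');crop('s3',200,100,200,150,4,'s3c')
E
```

```text
[[ 9.97000e-01 -7.90000e-02  6.00000e-03  3.78291e+02]
 [-7.90000e-02 -9.97000e-01 -2.00000e-03 -3.30608e+02]
 [ 7.00000e-03  1.00000e-03 -1.00000e+00  3.07312e+02]
 [ 0.00000e+00  0.00000e+00  0.00000e+00  1.00000e+00]] [-0.08  0.31  0.91  2.03 -0.3   0.94 -0.66] 22.109031509804623
[[ 9.4000e-01 -8.0000e-02  3.4000e-01  5.4794e+02]
 [-7.0000e-02 -1.0000e+00 -3.0000e-02 -3.9380e+01]
 [ 3.4000e-01  0.0000e+00 -9.4000e-01  3.6757e+02]
 [ 0.0000e+00  0.0000e+00  0.0000e+00  1.0000e+00]]
[ 5.8660e-01 -1.2143e+00 -2.3880e-01  6.0000e-04  1.6350e-01  7.0000e-04]
```

View pics/s3c.png

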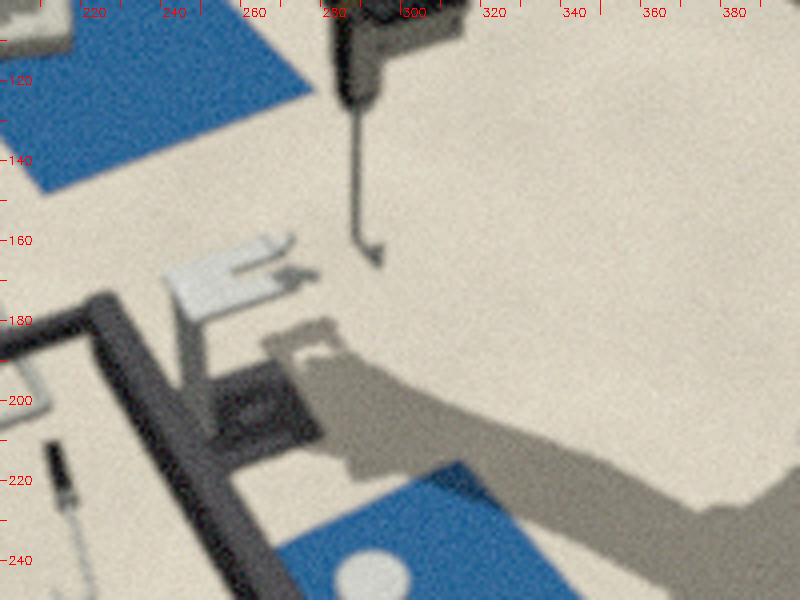

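Run:
```python
from h import *
T=pose()
A=mk((440,-120,340),z=np.sin(.25)*XS-np.cos(.25)*Z,x=XS);print(rel(T,A))
B=hook(-80,0,195,38);print(B.round(2),rel(A,B))
```

```text
[ 1.828e-01 -8.563e-01 -1.357e-01  1.000e-04  1.172e-01  7.000e-04]
[[ 7.9000e-01 -8.0000e-02  6.1000e-01  5.1798e+02]
 [-6.0000e-02 -1.0000e+00 -5.0000e-02 -3.6980e+01]
 [ 6.2000e-01  0.0000e+00 -7.9000e-01  3.1037e+02]
 [ 0.0000e+00  0.0000e+00  0.0000e+00  1.0000e+00]] [ 0.2463 -0.3559  0.1852 -0.      0.1973  0.    ]
```

{"op": "jog_arm", "data": {
  "moves": "0.05 -0.17 -0.07 0 0.04 0 -1; 0.09 -0.34 -0.13 0 0.08 0 -1; 0.14 -0.51 -0.135 0 0.1 0 -1; 0.18 -0.68 -0.135 0 0.117 0 -1; 0.18 -0.85 -0.135 0 0.117 0 -1; 0.18 -0.855 -0.135 0 0.117 0 -1; 0.18 -0.855 -0.135 0 0.117 0 -1"
}}

```text
t: 7.4
tcp_pos: [438.7, -118.8, 338.6]
eef_rot: [0.992, -0.037, 0.123, 0.005]
wrist_force: [-0.4, 0.4, 0.2]
opening: 21.9
```

Run:
```python
from h import *
T=pose();print(T.round(3),manip.get_obs()['joint_positions'].round(2))
B=hook(-80,0,195,38);print(rel(T,B))
```

```text
[[ 9.67000e-01 -7.50000e-02  2.44000e-01  4.38714e+02]
 [-7.20000e-02 -9.97000e-01 -1.90000e-02 -1.18819e+02]
 [ 2.45000e-01  1.00000e-03 -9.70000e-01  3.38589e+02]
 [ 0.00000e+00  0.00000e+00  0.00000e+00  1.00000e+00]] [-0.65 -0.02  0.81  2.22 -0.01  0.69 -1.47]
[ 0.2553 -0.3502  0.1806 -0.0007  0.1985  0.0023]
```

{"op": "jog_arm", "data": {
  "moves": "0.05 -0.1 0 0 0.07 0 -1; 0.12 -0.2 0.04 0 0.14 0 -1; 0.19 -0.3 0.1 0 0.2 0 -1; 0.255 -0.35 0.15 0 0.2 0.002 -1; 0.255 -0.35 0.18 0 0.2 0.002 -1; 0.255 -0.35 0.18 0 0.2 0.002 -1"
}}

```text
t: 8.0
tcp_pos: [518.2, -41.2, 321.8]
eef_rot: [0.948, -0.037, 0.317, 0.015]
wrist_force: [1.2, 2.5, 0.3]
opening: 21.9
```

Run:
```python
from h import *
T=pose();print(T.round(3),manip.get_obs()['joint_positions'].round(2))
print('toe',(T@np.append(TOE,1)).round(1))
for n in('wrist','top','scene'): snap(n,n[0]+'4')
crop('w4',0,0,560,420,1.4,'w4f');crop('t4',200,150,80,70,9,'t4c');crop('s4',190,220,110,90,7,'s4c')
```

```text
[[ 7.97000e-01 -8.00000e-02  5.99000e-01  5.18167e+02]
 [-6.10000e-02 -9.97000e-01 -5.10000e-02 -4.12060e+01]
 [ 6.01000e-01  4.00000e-03 -7.99000e-01  3.21824e+02]
 [ 0.00000e+00  0.00000e+00  0.00000e+00  1.00000e+00]] [-0.82  0.01  0.75  2.43  0.94  0.11 -2.63]
toe [607.3 -30.7 204.8   1. ]
```

View pics/w4f.png

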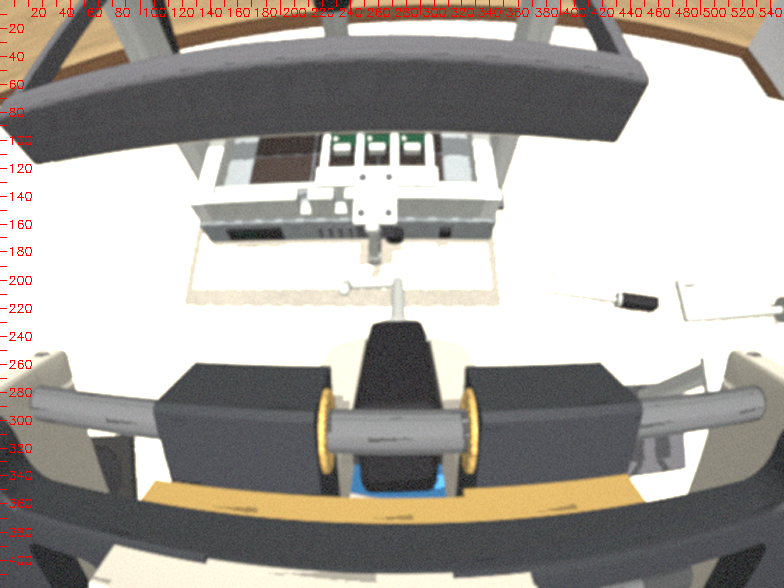

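View pics/s4c.png

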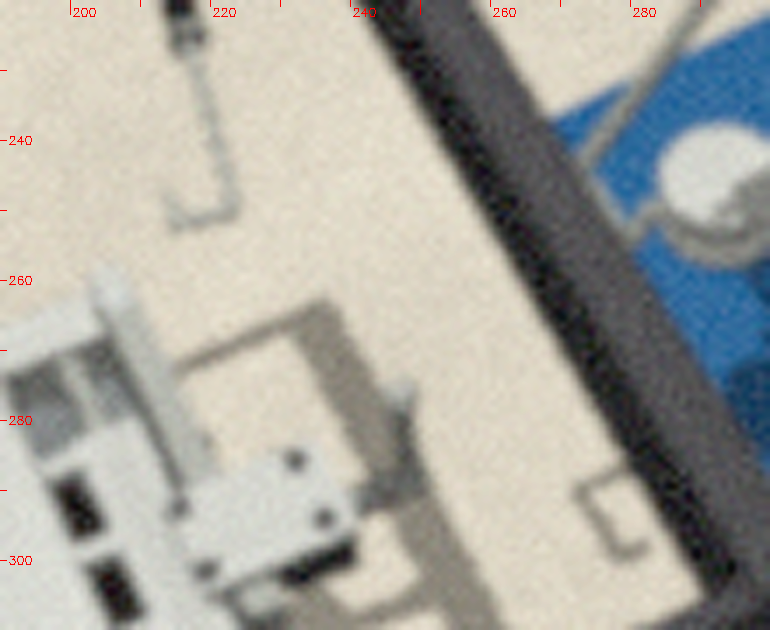

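View pics/t4c.png

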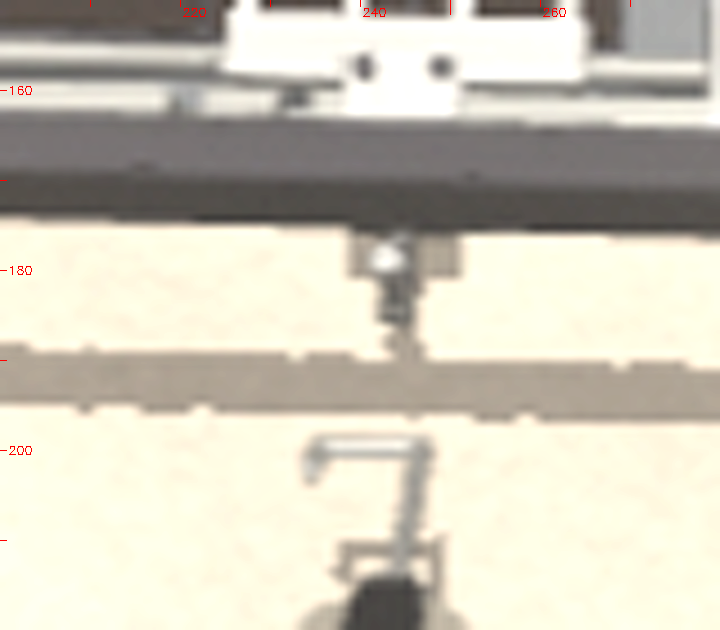

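The hook shows clearly in the top view, with the toe at about (240,199) and the lip on the left. But joints 6 and 7 are at their range limits, so I'll fit a kinematic model before going on.

```bash
cat > kin.py <<'E'
import numpy as np
from scipy.spatial.transform import Rotation as R
from scipy.optimize import least_squares
D=[([-1.19065461,0.60012817,-0.00251903,1.6001037,0.00178391,0.94289109,-0.07981119],[319.62551347,650.2144989,217.76745537],[.226430935,.974026924,-.000757064,-.000103512]),
([-0.76,0.26,0.43,1.91,-0.13,1.,-0.49],[511,168.5,332.9],[.781,.625,0,.002]),
([-0.52,0.24,0.68,1.98,-0.18,0.98,-0.69],[500.5,-68.5,333.],[.951,.31,.001,.001]),
([-0.15,0.34,0.89,1.92,-0.31,1.03,-0.77],[441.5,-307.5,332.7],[.999,-.04,.001,0]),
([0.05,0.57,0.72,2.,-0.54,0.76,-0.56],[472.3,-337,180.4],[.999,-.039,.001,0]),
([-0.08,0.31,0.91,2.03,-0.3,0.94,-0.66],[378.3,-330.6,307.3],[.999,-.039,.003,.001]),
([-0.65,-0.02,0.81,2.22,-0.01,0.69,-1.47],[438.7,-118.8,338.6],[.992,-.037,.123,.005]),
([-0.82,0.01,0.75,2.43,0.94,0.11,-2.63],[518.2,-41.2,321.8],[.948,-.037,.317,.015])]
def fk(q,p,sg):
    # p: az0, d1, a, ax(elbow offset), b, bx, c, cx ,t7
    az0,d1,e1,a,ea,b,eb,c,ec,t7=p
    r=lambda ax,an:R.from_rotvec(np.array(ax)*an)
    Z=[0,0,1.];Y=[0,1.,0]
    M=r(Z,az0+sg[0]*q[0]);pos=np.array([0,0,d1])
    M=M*r(Y,q[1]);M=M*r(Z,sg[1]*q[2]);pos=pos+M.apply([ea,0,a])
    M=M*r(Y,q[3]);pos=pos+M.apply([eb,0,0]);M=M*r(Z,sg[2]*q[4]);pos=pos+M.apply([0,0,b])
    M=M*r(Y,q[5]);pos=pos+M.apply([ec,0,0]);M=M*r(Z,t7+sg[3]*q[6]);pos=pos+M.apply([0,0,c])
    return pos,M
def res(p,sg):
    o=[]
    for q,t,qq in D:
        P,M=fk(q,p,sg);o+=list((P-t)/10);o+=list((M.inv()*R.from_quat(qq)).as_rotvec()*30)
    return np.array(o)
if __name__=="__main__":
    import itertools,json
    best=None
    for sg in itertools.product([1,-1],repeat=4):
        for az in (0,np.pi,2.3,-.08):
          for t7 in(0,np.pi/2,np.pi,-np.pi/2):
            s=least_squares(res,[az,340,0,400,0,400,0,250,0,t7],args=(sg,),loss='soft_l1',max_nfev=60)
            if best is None or s.cost<best[0]: best=(s.cost,sg,s.x)
    s=least_squares(res,best[2],args=(best[1],));print(best[0],best[1],s.x.round(3),s.cost)
    print(res(s.x,best[1]).reshape(-1,6).round(2))
    json.dump([list(best[1]),list(s.x)],open('kin.json','w'))
E
python3 kin.py
```

```text
3.3888172350974592 (-1, -1, -1, -1) [-8.40000e-02  3.02979e+02 -1.40352e+03  6.13405e+02  1.79850e+01
  4.45472e+02 -1.95680e+01  3.31157e+02  8.24400e+00 -7.02225e+02] 4.0533164083336946
[[ 0.34 -0.21  0.37 -0.   -0.   -0.13]
 [-0.23  0.81  0.24 -0.17 -0.1  -0.04]
 [ 0.27  0.75 -0.04 -0.04  0.03 -0.01]
 [-0.21  0.04 -0.19 -0.16  0.14  0.02]
 [-0.3  -0.79 -0.82  0.2  -0.09 -0.25]
 [-0.3  -0.02 -0.24 -0.02  0.24 -0.07]
 [ 0.04  1.13  0.61  0.6   0.04  0.15]
 [-0.04 -0.17  0.07  1.52  0.07  0.34]]
```

```bash
cat > plan.py <<'E'
from h import *
from kin import fk
import json
from scipy.optimize import least_squares
sg,p=json.load(open('kin.json'))
lo=np.array([-2.57,-.35,-1.29,.11,-1.05,.11,-2.63]);hi=np.array([2.57,1.97,1.29,2.56,4.19,1.86,2.63])
def ik(T,q0,w=0.02,m=0.03):
    Rt=R.from_matrix(T[:3,:3])
    def f(q):
        P,M=fk(q,p,sg);return np.r_[(P-T[:3,3])/10,(M.inv()*Rt).as_rotvec()*30,w*(q-q0)]
    s=least_squares(f,np.clip(q0,lo+m+.01,hi-m-.01),bounds=(lo+m,hi-m));r=f(s.x)[:6]
    return s.x,np.abs(r).max()
if __name__=="__main__":
    rng=np.random.default_rng(0)
    q0=np.array([-0.82,0.01,0.75,2.43,0.94,0.11,-2.63])
    print('check now',ik(pose(),q0))
    F=np.diag([-1,-1,1,1.])
    for flip in (0,1):
      for L in (25,28,31,34,38,42):
        for (dx,dy,z) in [(-80,0,170),(15,0,110),(-5,42,110)]:
            toe=TOE if not flip else TOE*[-1,-1,1]
            T=hook(dx,dy,z,L)
            if flip: T=T@F
            best=[]
            for k in range(12):
                s=rng.uniform(lo,hi); s[0]=rng.uniform(-1.5,1);q,e=ik(T,s,w=.0)
                if e<.05:
                    best.append((min(np.min(q-lo),np.min(hi-q)),q))
            best.sort(key=lambda b:-b[0])
            print(flip,L,(dx,dy,z),len(best),[(round(b[0],2),b[1].round(2).tolist()) for b in best[:2]])
E
python3 plan.py
```

```text
check now (array([-1.35512328, -0.05424731,  1.26      ,  2.42498453,  0.84732488,
        0.14      , -2.53256877]), np.float64(0.7292772796970326))
0 25 (-80, 0, 170) 7 [(np.float64(0.28), [-0.87, 0.19, 0.99, 2.25, -0.53, 0.39, -1.11]), (np.float64(0.25), [0.52, 0.14, -0.6, 2.25, 0.29, 0.36, -1.96])]
0 25 (15, 0, 110) 3 [(np.float64(0.17), [0.26, 0.34, -0.35, 2.13, 0.5, 0.28, -2.15]), (np.float64(0.17), [0.23, 0.34, -0.32, 2.13, 0.46, 0.28, -2.12])]
0 25 (-5, 42, 110) 3 [(np.float64(0.17), [0.13, 0.31, -0.3, 2.17, 0.56, 0.28, -2.3]), (np.float64(0.1), [0.31, 0.34, -0.53, 2.17, 0.8, 0.33, -2.53])]
0 28 (-80, 0, 170) 8 [(np.float64(0.17), [0.72, 0.14, -0.82, 2.31, 0.5, 0.28, -2.17]), (np.float64(0.15), [0.47, 0.11, -0.54, 2.31, 0.31, 0.26, -1.98])]
0 28 (15, 0, 110) 5 [(np.float64(0.09), [-0.32, 0.33, 0.4, 2.19, -0.77, 0.2, -0.89]), (np.float64(0.09), [0.25, 0.33, -0.34, 2.19, 0.72, 0.2, -2.38])]
0 28 (-5, 42, 110) 5 [(np.float64(0.08), [0.1, 0.3, -0.27, 2.23, 0.81, 0.19, -2.55]), (np.float64(0.06), [0.01, 0.29, -0.15, 2.23, 0.64, 0.17, -2.38])]
0 31 (-80, 0, 170) 5 [(np.float64(0.11
[... 3156 characters left out ...]
, (np.float64(0.04), [-0.97, 0.14, 1.07, 2.52, 4.09, 0.2, -2.58])]
1 38 (15, 0, 110) 12 [(np.float64(0.16), [0.73, 0.48, -1.01, 2.4, 2.06, 0.52, -0.54]), (np.float64(0.16), [0.6, 0.41, -0.81, 2.4, 2.2, 0.41, -0.69])]
1 38 (-5, 42, 110) 6 [(np.float64(0.12), [0.52, 0.4, -0.84, 2.44, 2.13, 0.48, -0.73]), (np.float64(0.12), [0.16, 0.31, -0.37, 2.44, 2.48, 0.33, -1.09])]
1 42 (-80, 0, 170) 0 []
1 42 (15, 0, 110) 8 [(np.float64(0.08), [0.74, 0.53, -1.05, 2.48, 2.26, 0.65, -0.72]), (np.float64(0.08), [0.72, 0.51, -1.01, 2.48, 2.29, 0.63, -0.76])]
1 42 (-5, 42, 110) 9 [(np.float64(0.05), [0.61, 0.49, -1.01, 2.51, 2.23, 0.69, -0.82]), (np.float64(0.05), [0.59, 0.48, -0.97, 2.51, 2.26, 0.67, -0.84])]
```

```bash
cat > sim.py <<'E'
from plan import *
def jac(q):
    P0,M0=fk(q,p,sg);J=np.zeros((6,7))
    for i in range(7):
        d=q.copy();d[i]+=1e-5;P,M=fk(d,p,sg)
        J[:3,i]=(P-P0)/1e-5/1000;J[3:,i]=(M*M0.inv()).as_rotvec()/1e-5
    return P0,M0,J
def go(q,T,lam=0.02,w=np.ones(7),n=300,vmax=.005,ctr=None,kc=0,verbose=False):
    q=np.array(q,float);Rt=R.from_matrix(T[:3,:3])
    for k in range(n):
        P,M,J=jac(q);e=np.r_[(T[:3,3]-P)/1000,(Rt*M.inv()).as_rotvec()]
        s=min(1,vmax/max(np.linalg.norm(e[:3]),1e-9),.02/max(np.linalg.norm(e[3:]),1e-9));e*=s
        Wi=np.diag(1/w);Jp=Wi@J.T@np.linalg.inv(J@Wi@J.T+lam**2*np.eye(6))
        dq=Jp@e
        if ctr is not None: dq+=(np.eye(7)-Jp@J)@(kc*(ctr-q))
        q=np.clip(q+dq,lo,hi)
        if np.linalg.norm(e[:3])<2e-5 and np.linalg.norm(e[3:])<1e-4: break
    return q,e
if __name__=="__main__":
    q=np.array([-1.19065461,0.60012817,-0.00251903,1.6001037,0.00178391,0.94289109,-0.07981119])
    W=[mk((483.8,414.3,332),xaz=118),mk((511,168.5,333),xaz=78),mk((500.5,-68.5,333),xaz=36),mk((441.5,-307.5,332.7),xaz=-5),mk((472.4,-337,180),xaz=-4.6),mk((378.3,-330.6,307),xaz=-4.6),mk((438.7,-118.8,338.6),z=np.sin(.245)*XS-np.cos(.245)*Z,x=XS)]
    obs=[None,[-0.76,0.26,0.43,1.91,-0.13,1.,-0.49],[-0.52,0.24,0.68,1.98,-0.18,0.98,-0.69],[-0.15,0.34,0.89,1.92,-0.31,1.03,-0.77],[0.05,0.57,0.72,2.,-0.54,0.76,-0.56],[-0.08,0.31,0.91,2.03,-0.3,0.94,-0.66],[-0.65,-0.02,0.81,2.22,-0.01,0.69,-1.47]]
    for lam in(.01,.1):
     for kc in (0,.01,.05):
      ctr=(lo+hi)/2
      qq=q.copy();print(lam,kc)
      for w,o in zip(W,obs):
        qq,e=go(qq,w,lam=lam,ctr=ctr if kc else None,kc=kc);print(qq.round(2),o)
E
python3 sim.py
```

```text
0.01 0
[-0.93  0.39  0.2   1.7  -0.09  1.06 -0.21] None
[-0.75  0.26  0.43  1.92 -0.13  0.99 -0.46] [-0.76, 0.26, 0.43, 1.91, -0.13, 1.0, -0.49]
[-0.51  0.24  0.68  1.98 -0.18  0.98 -0.68] [-0.52, 0.24, 0.68, 1.98, -0.18, 0.98, -0.69]
[-0.16  0.34  0.9   1.92 -0.31  1.03 -0.78] [-0.15, 0.34, 0.89, 1.92, -0.31, 1.03, -0.77]
[ 0.03  0.56  0.73  1.99 -0.53  0.78 -0.57] [0.05, 0.57, 0.72, 2.0, -0.54, 0.76, -0.56]
[-0.08  0.31  0.91  2.02 -0.3   0.95 -0.67] [-0.08, 0.31, 0.91, 2.03, -0.3, 0.94, -0.66]
[-0.58 -0.    0.8   2.22 -0.09  0.68 -1.37] [-0.65, -0.02, 0.81, 2.22, -0.01, 0.69, -1.47]
0.01 0.01
[-0.66  0.39 -0.19  1.7   0.08  1.06 -0.38] None
[-0.3   0.24 -0.13  1.92  0.04  0.99 -0.65] [-0.76, 0.26, 0.43, 1.91, -0.13, 1.0, -0.49]
[ 0.01  0.19  0.06  1.98 -0.01  0.97 -0.87] [-0.52, 0.24, 0.68, 1.98, -0.18, 0.98, -0.69]
[ 0.31  0.25  0.27  1.92 -0.08  0.99 -1.04] [-0.15, 0.34, 0.89, 1.92, -0.31, 1.03, -0.77]
[ 0.4   0.47  0.19  1.99 -0.14  0.69 -0.97] [0.05, 0.57, 0.72, 2.0, -0.54, 0.76, -0.56]
[ 0.45  0.22  0.22  2.02 -0.06  0.91 -0.94] [-0.08, 0.31, 0.91, 2.03, -0.3, 0.94, -0.66]
[ 
[... 1766 characters left out ...]
, 0.94, -0.66]
[ 0.12  0.    0.11  2.22 -0.09  0.68 -1.36] [-0.65, -0.02, 0.81, 2.22, -0.01, 0.69, -1.47]
0.1 0.05
[-0.35  0.45 -0.64  1.7   0.29  1.1  -0.59] None
[-0.13  0.26 -0.34  1.91  0.1   0.99 -0.72] [-0.76, 0.26, 0.43, 1.91, -0.13, 1.0, -0.49]
[ 0.09  0.2  -0.05  1.98  0.01  0.97 -0.9 ] [-0.52, 0.24, 0.68, 1.98, -0.18, 0.98, -0.69]
[ 0.37  0.25  0.19  1.91 -0.06  0.99 -1.07] [-0.15, 0.34, 0.89, 1.92, -0.31, 1.03, -0.77]
[ 0.51  0.47  0.03  1.99 -0.02  0.69 -1.09] [0.05, 0.57, 0.72, 2.0, -0.54, 0.76, -0.56]
[ 0.44  0.22  0.23  2.02 -0.06  0.91 -0.94] [-0.08, 0.31, 0.91, 2.03, -0.3, 0.94, -0.66]
[ 0.11  0.    0.11  2.22 -0.09  0.68 -1.36] [-0.65, -0.02, 0.81, 2.22, -0.01, 0.69, -1.47]
```

```bash
cat > opt.py <<'E'
from sim import *
def rodT(origin,L,ax=XS,ay=YS):
    "rod pose; lean L deg towards -ax"
    L=np.radians(L);rz=-np.sin(L)*ax+np.cos(L)*Z;rx=np.cos(L)*ax+np.sin(L)*Z
    T=np.eye(4);T[:3,:3]=np.stack([rx,np.cross(rz,rx),rz],1);T[:3,3]=origin;return T
def tool_in_rod(d,h):
    "tool lean = rod lean - d ; grasp point at rod z=h"
    d=np.radians(d)
    # rod lean L: tool z = -rz at d=0. tool lean smaller -> rotate tool z towards -rx
    tz=np.array([-np.sin(d),0,-np.cos(d)]);tx=np.array([np.cos(d),0,-np.sin(d)])
    T=np.eye(4);T[:3,:3]=np.stack([tx,np.cross(tz,tx),tz],1);T[:3,3]=np.array([0,0,h])+18.8*tz;return T
def hook2(dx,dy,z,L,d,h,pin=PIN):
    rt=rodT(np.zeros(3),L);toe=pin+dx*XS+dy*YS+z*Z
    rt[:3,3]=toe-rt[:3,:3]@np.array([0,18,-130]);return rt@tool_in_rod(d,h)
def mrg(q): return np.minimum(q-lo,hi-q)
def run(q,Ts,names):
    for T,n in zip(Ts,names):
        q,e=go(q,T);m=mrg(q);print(n,q.round(2),'margin %.2f j%d'%(m.min(),m.argmin()+1),'err %.1f'%(np.linalg.norm(fk(q,p,sg)[0]-T[:3,3])))
    return q
if __name__=="__main__":
    q=manip.get_obs()['joint_positions']
    A=mk((438.7,-118.8,338.6),z=np.sin(.245)*XS-np.cos(.245)*Z,x=XS)
    for L in(25,27,29):
        print('opt1',L);h=35.2
        seq=[(-80,0,200),(-40,0,165),(16,0,165),(16,0,108),(-6,0,108),(-6,42,108),(12,42,108),(12,42,165),(-80,0,200)]
        run(q,[A]+[hook2(*s,L,0,h) for s in seq],['A']+seq)
    rest=rodT(np.array([472.4,-338,165]),0)
    up=rodT(np.array([472.4,-338,240]),0);out=rodT(np.array([378,-330,290]),0)
    mid=rodT(np.array([440,-119,320]),10)
    for d,L in [(15,38),(20,38),(25,40)]:
        print('opt2',d,L)
        seq=[(-80,0,200),(-40,0,165),(16,0,165),(16,0,108),(-6,0,108),(-6,42,108),(12,42,108),(12,42,165),(-80,0,200)]
        k=tool_in_rod(0,35.2);kd=tool_in_rod(d,35.2)
        ab=up.copy();ab[2,3]+=60
        run(q,[A,out@k,up@k,rest@k,ab@k,ab@kd,rest@kd,up@kd,out@kd,mid@kd]+[hook2(*s,L,d,35.2) for s in seq]+[mid@kd,out@kd,up@kd,rest@kd],['A','out','up','rest','above','abovetilt','resttilt','up','out','mid']+seq+['mid','out','up','rest'])
E
python3 opt.py
```

```text
opt1 25
A [-0.78 -0.    1.    2.22 -0.09  0.68 -1.37] margin 0.29 j3 err 0.0
(-80, 0, 200) [-0.84  0.12  0.91  2.21 -0.27  0.44 -1.38] margin 0.33 j6 err 0.0
(-40, 0, 165) [-0.64  0.23  0.75  2.18 -0.51  0.39 -1.15] margin 0.28 j6 err 0.0
(16, 0, 165) [-0.56  0.31  0.7   2.07 -0.57  0.44 -1.11] margin 0.33 j6 err 0.0
(16, 0, 108) [-0.42  0.37  0.54  2.14 -0.72  0.32 -0.95] margin 0.21 j6 err 0.0
(-6, 0, 108) [-0.43  0.34  0.54  2.18 -0.72  0.29 -0.95] margin 0.18 j6 err 0.0
(-6, 42, 108) [-0.56  0.35  0.6   2.18 -0.69  0.29 -1.06] margin 0.18 j6 err 0.0
(12, 42, 108) [-0.55  0.38  0.6   2.14 -0.69  0.31 -1.06] margin 0.20 j6 err 0.0
(12, 42, 165) [-0.7   0.32  0.77  2.07 -0.55  0.44 -1.2 ] margin 0.33 j6 err 0.0
(-80, 0, 200) [-0.88  0.13  0.96  2.21 -0.3   0.44 -1.35] margin 0.33 j6 err 0.0
opt1 27
A [-0.78 -0.    1.    2.22 -0.09  0.68 -1.37] margin 0.29 j3 err 0.0
(-80, 0, 200) [-0.85  0.1   0.9   2.24 -0.26  0.37 -1.39] margin 0.26 j6 err 0.0
(-40, 0, 165) [-0.62  0.21  0.72  2.22 -0.53  0.33 -1.12] margin 0.22 j6 err 0.0
(16, 0, 165) [-0.54  0.29  0.67  2.11 -0.6   0.38 -1.08] m
[... 5831 characters left out ...]
1 j5 err 0.0
(-6, 0, 108) [-0.63  0.43  0.83  2.16 -0.73  0.53 -0.93] margin 0.32 j5 err 0.0
(-6, 42, 108) [-0.73  0.44  0.85  2.15 -0.72  0.52 -1.02] margin 0.33 j5 err 0.0
(12, 42, 108) [-0.71  0.47  0.84  2.11 -0.72  0.55 -1.02] margin 0.33 j5 err 0.0
(12, 42, 165) [-0.81  0.41  0.96  2.05 -0.6   0.66 -1.13] margin 0.33 j3 err 0.0
(-80, 0, 200) [-0.99  0.22  1.14  2.19 -0.4   0.63 -1.23] margin 0.15 j3 err 0.0
mid [-0.67  0.41  1.12  1.95 -0.26  1.26 -1.07] margin 0.17 j3 err 0.0
out [-0.18  0.6   1.05  1.83 -0.19  1.3  -0.7 ] margin 0.24 j3 err 0.0
up [-0.13  0.74  0.96  1.67 -0.29  1.34 -0.74] margin 0.33 j3 err 0.0
rest [-0.1   0.82  0.92  1.73 -0.35  1.22 -0.72] margin 0.37 j3 err 0.0
```

Run:
```python
from h import *
T=np.load('pics/t4_T.npy')
a=tri([ray('top',246.7,199.2),ray('scene',273.8,243.1)]);b=tri([ray('top',234.5,199.5),ray('scene',279.8,254.2)])
print(a,b)
for q in((0,0,146.4),(0,-36,146.4)): print((T@np.array([*q,1])).round(1))
Ti=np.linalg.inv(T)
print((Ti@np.append(a[0],1)).round(1),(Ti@np.append(b[0],1)).round(1))
for q in((0,0,146.4),(0,-36,146.4)):
    P=(T@np.array([*q,1]))[:3];print(proj('top',P),proj('scene',P),wproj(np.load('pics/w4_T.npy'),P))
print('pin',[proj('top',PIN+[0,0,145]),proj('scene',PIN+[0,0,145]),wproj(np.load('pics/w4_T.npy'),PIN+[0,0,145])])
crop('w4',220,130,100,80,7,'w4c')
A=mk((438.7,-118.8,338.6),z=np.sin(.245)*XS-np.cos(.245)*Z,x=XS)
print(rel(pose(),A))
```

```text
(array([601.84561281, -45.08301828, 208.0179764 ]), [np.float64(2.361169726513478), np.float64(2.3611697265136313)]) (array([604.68898613,  -8.52568274, 205.45085715]), [np.float64(0.7902678110120187), np.float64(0.7902678110120435)])
[605.7 -45.7 204.1   1. ]
[608.2  -9.8 203.8   1. ]
[ -0.8  -0.3 141.    1. ] [ -1.9 -37.  142.9   1. ]
[246.459331   198.86625159] [271.45624524 244.30797533] [280.74959958 200.50377199]
[234.75720019 198.69181832] [278.00240248 254.7812497 ] [244.44578728 200.93703153]
pin [array([242.50310715, 178.19892124]), array([246.24176928, 275.71892902]), array([265.62433019, 160.54956366])]
[-0.1947  0.3479 -0.2278 -0.0007 -0.1911  0.0015]
```

View pics/w4c.png

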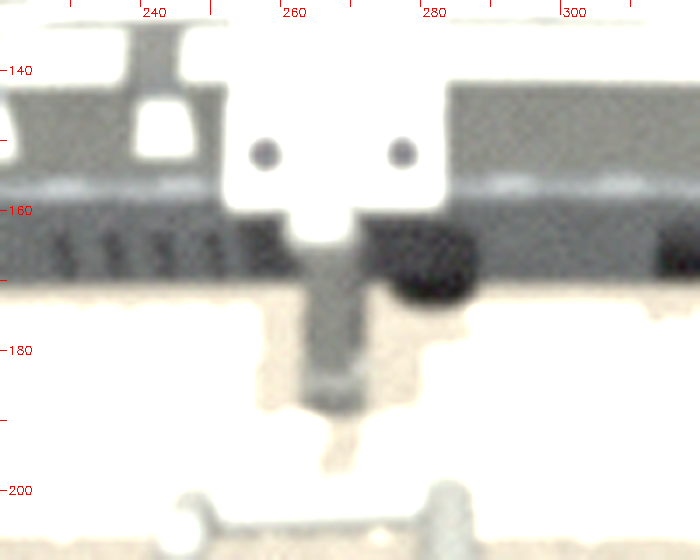

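```bash
sed -i 's/^TOE=.*/TOE=np.array([-1,-18.4,143.5])/' h.py
python3 - <<'E'
from h import *
A=mk((438.7,-118.8,338.6),z=np.sin(.245)*XS-np.cos(.245)*Z,x=XS)
print(rel(pose(),A)); print(rel(A,hook(-80,0,195,26)))
E
```

```text
[-0.1947  0.3479 -0.2278 -0.0007 -0.1911  0.0015]
[ 0.3767 -0.3499  0.1527 -0.      0.0997 -0.    ]
```

{"op": "jog_arm", "data": {
  "moves": "-0.1 0.12 -0.12 0 -0.07 0 -1; -0.17 0.24 -0.22 0 -0.14 0 -1; -0.195 0.348 -0.228 -0.001 -0.191 0.001 -1; -0.195 0.348 -0.228 -0.001 -0.191 0.001 -1; -0.195 0.348 -0.228 -0.001 -0.191 0.001 -1; -0.195 0.348 -0.228 -0.001 -0.191 0.001 -1"
}}

```text
t: 8.75
tcp_pos: [439.2, -120.7, 340.4]
eef_rot: [0.992, -0.042, 0.123, 0.003]
wrist_force: [0.2, 0.0, -1.3]
opening: 22.0
```

Run:
```python
from opt import *
q=manip.get_obs()['joint_positions'];print(pose().round(3),q.round(2))
print(rel(pose(),hook(-80,0,195,26)))
seq=[(-80,0,195),(-40,0,165),(16,0,165),(16,0,108),(-6,0,108),(-6,42,108)]
run(q,[hook(*s,26) for s in seq],seq)
```

```text
[[ 9.66000e-01 -8.40000e-02  2.43000e-01  4.39155e+02]
 [-8.30000e-02 -9.96000e-01 -1.60000e-02 -1.20693e+02]
 [ 2.43000e-01 -5.00000e-03 -9.70000e-01  3.40351e+02]
 [ 0.00000e+00  0.00000e+00  0.00000e+00  1.00000e+00]] [-0.65 -0.02  0.82  2.21 -0.02  0.7  -1.47]
[ 0.3707 -0.3587  0.1605 -0.0014  0.0993 -0.0027]
(-80, 0, 195) [-0.68  0.11  0.73  2.23 -0.24  0.38 -1.42] margin 0.27 j6 err 0.0
(-40, 0, 165) [-0.53  0.21  0.61  2.2  -0.44  0.34 -1.22] margin 0.23 j6 err 0.0
(16, 0, 165) [-0.46  0.29  0.57  2.09 -0.49  0.39 -1.18] margin 0.28 j6 err 0.0
(16, 0, 108) [-0.32  0.35  0.4   2.15 -0.63  0.25 -1.04] margin 0.14 j6 err 0.0
(-6, 0, 108) [-0.32  0.32  0.39  2.2  -0.63  0.23 -1.03] margin 0.12 j6 err 0.0
(-6, 42, 108) [-0.47  0.33  0.48  2.19 -0.6   0.23 -1.14] margin 0.12 j6 err 0.0
```

{"op": "jog_arm", "data": {
  "moves": "0.12 -0.12 0.02 0 0.04 0 -1; 0.24 -0.24 0.06 0 0.08 0 -1; 0.34 -0.34 0.12 0 0.1 0 -1; 0.37 -0.358 0.16 -0.001 0.1 -0.003 -1; 0.37 -0.358 0.16 -0.001 0.1 -0.003 -1; 0.37 -0.358 0.16 -0.001 0.1 -0.003 -1"
}}

```text
t: 9.35
tcp_pos: [545.1, -41.8, 324.3]
eef_rot: [0.973, -0.041, 0.225, 0.009]
wrist_force: [0.4, -0.3, -0.5]
opening: 22.0
```

Run:
```python
from opt import *
q=manip.get_obs()['joint_positions'];T=pose();print(T.round(3),q.round(2))
B=hook(-35,0,165,26)
print(rel(T,B),rel(T,hook(16,0,165,26)))
for n in('wrist','top','scene'): snap(n,n[0]+'5')
crop('w5',200,100,130,110,6,'w5c');crop('t5',200,150,80,70,9,'t5c');crop('s5',190,220,110,90,7,'s5c')
for q in((-1,0,143.5),(-1,-36.8,143.5)):
    P=(T@np.array([*q,1]))[:3];print(P,proj('top',P),proj('scene',P),wproj(T,P))
print('pin',wproj(T,PIN+[0,0,145]))
```

```text
[[ 8.95000e-01 -8.30000e-02  4.37000e-01  5.45116e+02]
 [-7.50000e-02 -9.97000e-01 -3.50000e-02 -4.18110e+01]
 [ 4.39000e-01 -1.00000e-03 -8.99000e-01  3.24256e+02]
 [ 0.00000e+00  0.00000e+00  0.00000e+00  1.00000e+00]] [-0.7   0.11  0.72  2.24 -0.09  0.37 -1.58]
[ 0.1118 -0.0095  0.1874  0.0002 -0.0002 -0.0019] [ 2.951e-01 -1.020e-02  2.769e-01  2.000e-04 -2.000e-04 -1.900e-03]
[606.9663372  -46.79874177 194.86133889] [246.98231107 199.15014379] [270.88654999 246.43044509] [283.68705394 201.45655743]
[610.03259361 -10.12674471 194.91333586] [235.08765968 198.77906402] [277.33774799 257.09233093] [246.19513319 201.44658039]
pin [266.21733593 145.36344689]
```

View pics/w5c.png

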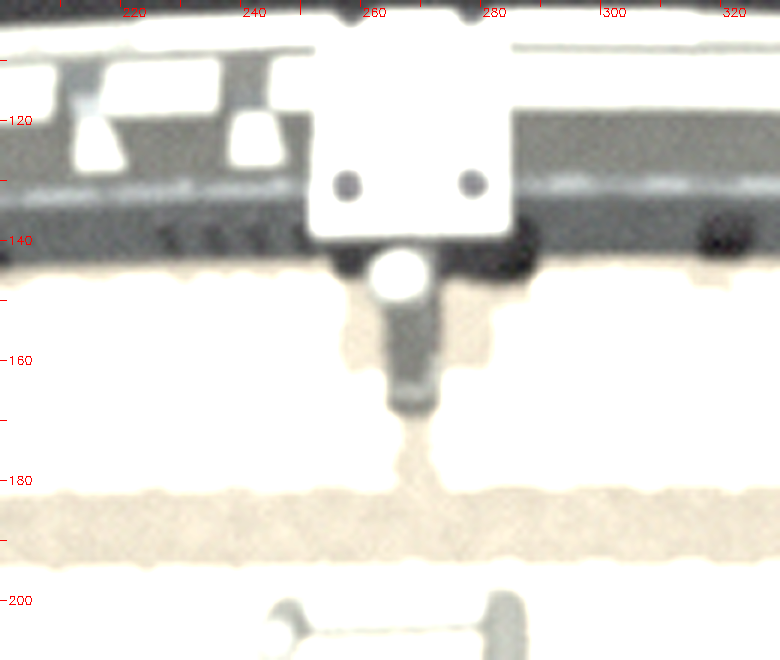

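View pics/t5c.png

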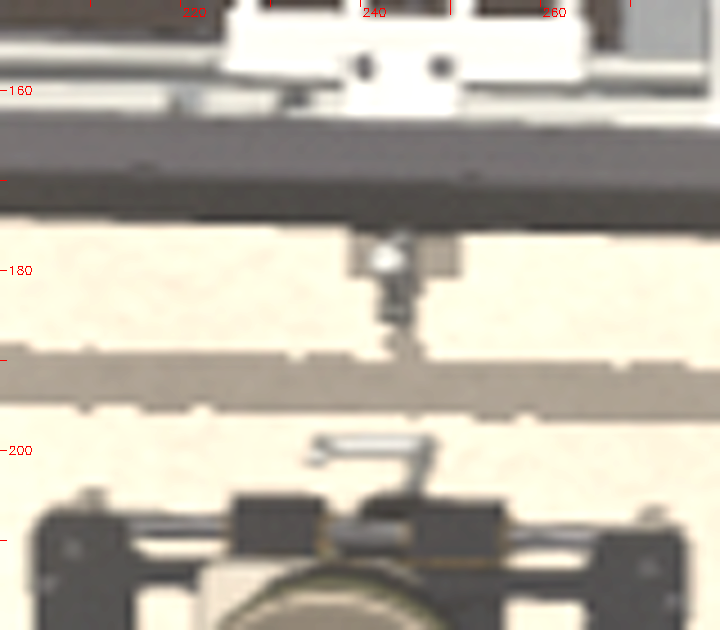

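View pics/s5c.png

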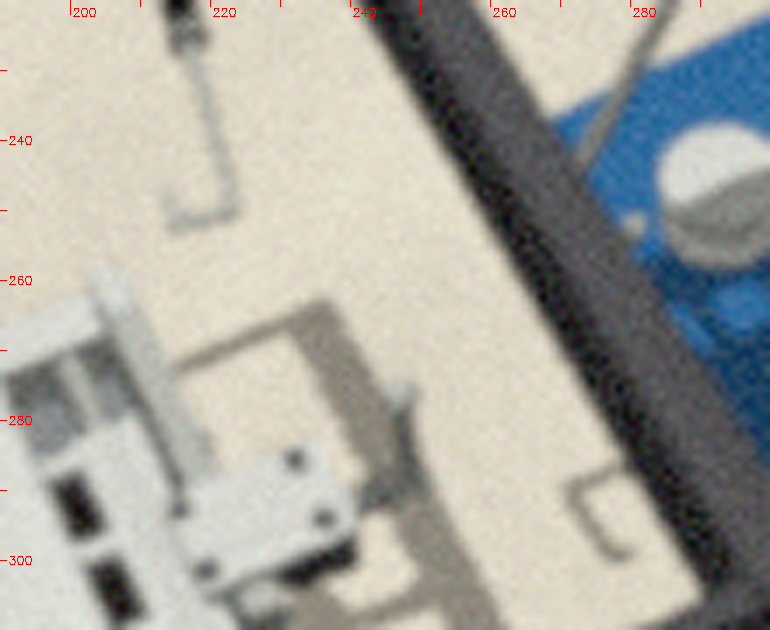

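Pin head at wrist pixel (265.8,145.3) against a predicted (266.2,145.4), and the toe corners match too. The estimates agree, so I'll reach in under the lamp.

{"op": "jog_arm", "data": {
  "moves": "0.03 -0.003 0.06 0 0 0 -1; 0.07 -0.006 0.12 0 0 -0.002 -1; 0.112 -0.01 0.187 0 0 -0.002 -1; 0.112 -0.01 0.187 0 0 -0.002 -1; 0.16 -0.01 0.21 0 0 -0.002 -1; 0.2 -0.01 0.23 0 0 -0.002 -1; 0.2 -0.01 0.23 0 0 -0.002 -1"
}}

```text
t: 10.2
tcp_pos: [617.1, -44.5, 296.4]
eef_rot: [0.973, -0.038, 0.227, 0.009]
wrist_force: [-0.1, 0.8, -0.2]
opening: 22.0
```

```bash
cat > st.py <<'E'
from h import *
import sys
def st():
    o=manip.get_obs();T=pose();t=(T@np.append(TOE,1))[:3]-PIN
    print('t',o['t'],'q',o['joint_positions'].round(2),'F',o['wrist_force'].round(1),'open',round(o['opening'],1))
    print('toe rel pin: dx %.1f dy %.1f z %.1f'%(t@XS,t@YS,t[2]));return T
E
python3 - <<'E'
from st import *
T=st();print(rel(T,hook(16,0,165,26)),rel(T,hook(16,0,108,26)))
for n in('wrist','top'): snap(n,n[0]+'6')
crop('w6',0,0,560,420,1.4,'w6f');crop('t6',200,140,80,70,9,'t6c')
print('pin',wproj(T,PIN+[0,0,145]))
E
```

```text
t 10.2 q [-0.49  0.26  0.55  2.14 -0.33  0.34 -1.34] F [-0.1  0.8 -0.2] open 22.0
toe rel pin: dx -8.2 dy 1.0 z 167.2
[ 0.0852  0.0035  0.0506 -0.0004 -0.0019  0.0008] [-0.0156  0.0036  0.2551 -0.0004 -0.0019  0.0008]
pin [267.10129909 198.73135021]
```

View pics/w6f.png

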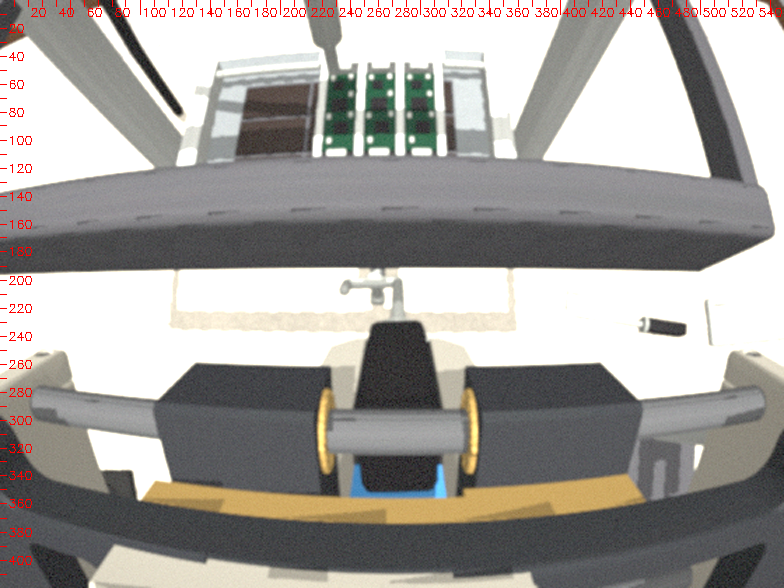

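View pics/t6c.png

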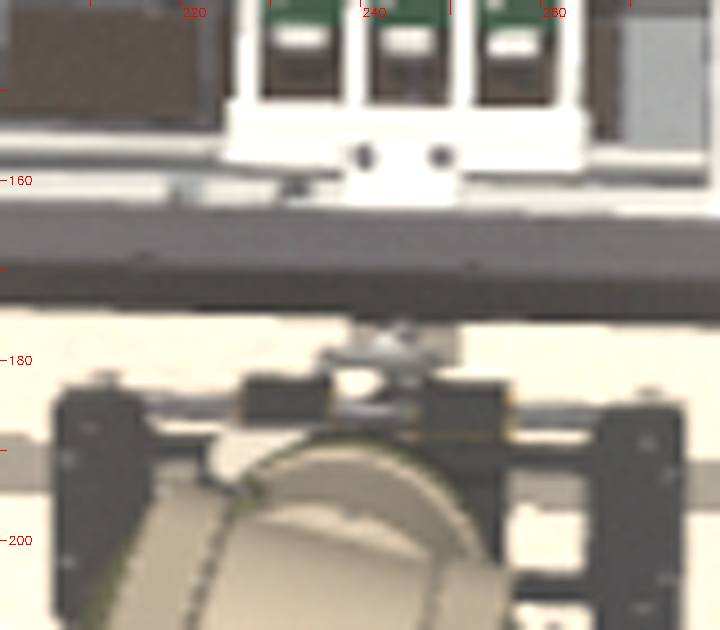

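Run:
```python
from h import *
d=np.load('pics/t6.npy');K,Rm,t=ext('top')
v,u=np.mgrid[0:420,0:560]
c=np.stack([(u-K[0,2])/K[0,0]*d,(v-K[1,2])/K[1,1]*d,d],-1);W=(c-t)@Rm
S=(W-PIN);sx=S@XS;sy=S@YS
for vv in range(164,200,2):
    print(vv,[(int(sx[vv,uu]),int(W[vv,uu,2])) for uu in range(205,278,6)])
```

```text
164 [(-22, 360), (-21, 358), (-21, 361), (-19, 355), (-19, 358), (-20, 362), (-17, 356), (-19, 363), (-17, 359), (-17, 359), (-16, 358), (-435, 1703), (-16, 360)]
166 [(-26, 354), (-26, 356), (-435, 1703), (-25, 358), (-25, 359), (-24, 357), (-26, 363), (-23, 356), (-22, 356), (-24, 362), (-23, 360), (-22, 358), (-22, 360)]
168 [(-33, 360), (-31, 356), (-32, 360), (-30, 352), (-31, 358), (-30, 357), (-30, 357), (-30, 360), (-29, 359), (-27, 352), (-27, 356), (-26, 354), (-27, 358)]
170 [(-36, 351), (-34, 346), (-35, 349), (-34, 350), (-34, 351), (-35, 353), (-35, 357), (-35, 357), (-35, 360), (-34, 358), (-36, 367), (-33, 357), (-32, 355)]
172 [(-35, 328), (-36, 330), (-35, 331), (-33, 325), (-36, 336), (-35, 335), (-36, 338), (-36, 341), (-36, 342), (-37, 348), (-37, 349), (-36, 349), (-35, 347)]
174 [(49, 9), (-35, 307), (-35, 307), (-36, 314), (-35, 313), (-36, 319), (-34, 314), (-34, 316), (-34, 316), (-35, 321), (-34, 320), (-35, 325), (-35, 325)]
176 [(46, -7), (44, 3), (48, -8), (47, -4), (48, -3), (47, 0), (49, -2), (51, -7), (49, 0), (52, -8), (49, 3), (51, 0), (52, 0)]
178 
[... 1018 characters left out ...]
, 420), (-107, 421), (1, -1)]
192 [(-116, 415), (-115, 413), (-12, 1), (-126, 462), (-138, 511), (-142, 528), (-139, 517), (-132, 493), (-108, 399), (-8, 1), (-111, 415), (-111, 414), (-5, -3)]
194 [(-119, 408), (-121, 415), (-173, 631), (-169, 616), (-148, 534), (-151, 546), (-148, 535), (-140, 505), (-112, 393), (-15, 1), (-116, 412), (-116, 413), (-12, -2)]
196 [(-125, 410), (-125, 408), (-179, 636), (-177, 631), (-162, 571), (-164, 578), (-158, 555), (-149, 520), (-118, 392), (-21, -2), (-122, 414), (-122, 416), (-21, 2)]
198 [(-130, 406), (-130, 406), (-185, 642), (-182, 633), (-180, 626), (-168, 576), (-168, 578), (-157, 534), (-123, 390), (-30, 5), (-127, 411), (-126, 411), (-27, -1)]
```

{"op": "jog_arm", "data": {
  "moves": "0.04 0.003 0.025 0 -0.002 0 -1; 0.08 0.003 0.048 0 -0.002 0 -1; 0.083 0.0035 0.05 0 -0.002 0 -1; 0.083 0.0035 0.05 0 -0.002 0 -1; 0.083 0.0035 0.05 0 -0.002 0 -1"
}}

```text
t: 10.8
tcp_pos: [639.3, -47.4, 293.4]
eef_rot: [0.974, -0.038, 0.224, 0.009]
wrist_force: [0.6, 0.6, -0.3]
opening: 21.7
```

Run:
```python
from st import *
T=st();print(rel(T,hook(16,0,108,26)))
for n in('wrist','top','scene'): snap(n,n[0]+'7')
crop('w7',190,150,130,100,6,'w7c');crop('t7',215,150,60,50,11,'t7c');crop('s7',190,220,110,90,7,'s7c')
print('pin',wproj(T,PIN+[0,0,145]))
for q in((-1,0,143.5),(-1,-36.8,143.5)):
    P=(T@np.array([*q,1]))[:3];print(P,proj('top',P),proj('scene',P),wproj(T,P))
```

```text
t 10.8 q [-0.45  0.29  0.53  2.09 -0.36  0.36 -1.31] F [ 0.6  0.6 -0.3] open 21.7
toe rel pin: dx 13.3 dy -0.3 z 163.8
[-0.0892 -0.0013  0.2056 -0.0003  0.0011  0.0006]
pin [265.47128527 218.22220677]
[700.82301131 -52.25725949 163.83152123] [248.11813884 172.72142642] [237.89090104 268.05262585] [283.68158842 201.45455248]
[703.70753519 -15.57048375 163.83427809] [236.592266   172.42138506] [243.78915992 279.17173343] [246.18999781 201.44476243]
```

View pics/w7c.png

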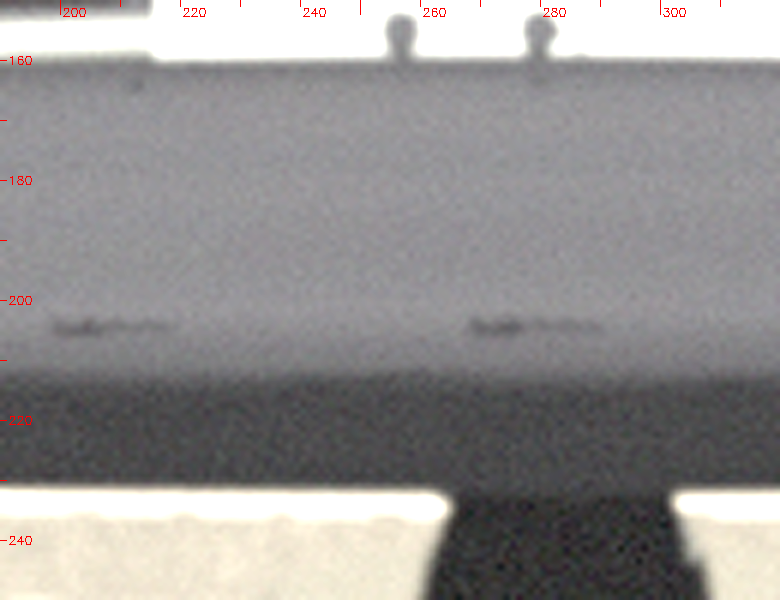

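View pics/t7c.png

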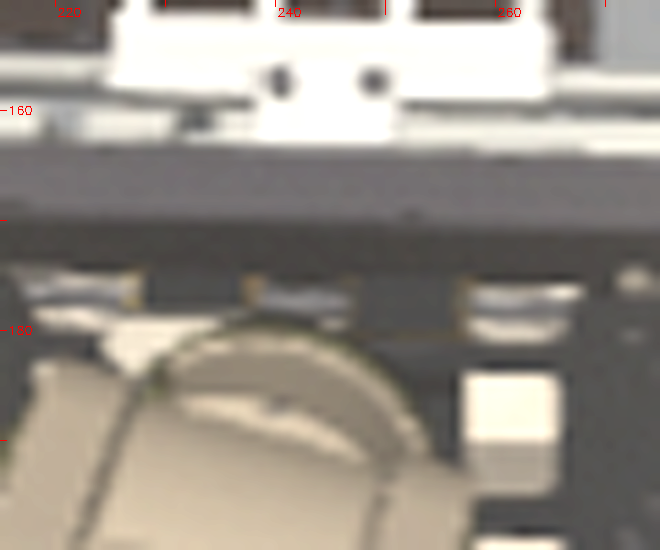

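View pics/s7c.png

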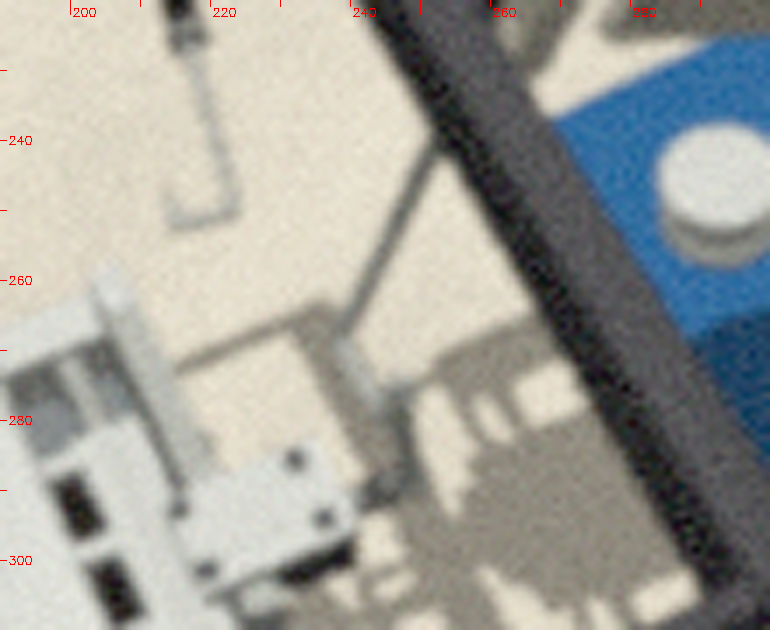

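{"op": "jog_arm", "data": {
  "moves": "0.011 -0.001 0.006 0 0 0 -1; 0.011 -0.001 0.006 0 0 0 -1; -0.01 -0.001 0.047 0 0 0 -1; -0.03 -0.001 0.087 0 0.001 0 -1; -0.05 -0.001 0.127 0 0.001 0 -1; -0.07 -0.001 0.167 0 0.001 0 -1; -0.086 -0.001 0.199 0 0.001 0 -1; -0.086 -0.001 0.199 0 0.001 0 -1; -0.086 -0.001 0.199 0 0.001 0 -1"
}}

```text
t: 11.85
tcp_pos: [641.8, -47.6, 239.3]
eef_rot: [0.974, -0.038, 0.225, 0.009]
wrist_force: [0.2, -1.0, -0.8]
opening: 22.2
```

Run:
```python
from st import *
T=st()
for n in('wrist','scene'): snap(n,n[0]+'8')
crop('w8',140,150,280,120,2.8,'w8c');crop('s8',205,240,70,65,11,'s8c')
for q in((-1,0,143.5),(-1,-36.8,143.5)):
    P=(T@np.array([*q,1]))[:3];print(P,proj('scene',P),wproj(T,P))
```

```text
t 11.85 q [-0.32  0.36  0.38  2.15 -0.46  0.22 -1.22] F [ 0.2 -1.  -0.8] open 22.2
toe rel pin: dx 16.1 dy -0.2 z 109.9
[703.5877017  -52.40528622 109.90263806] [238.55681826 280.0894952 ] [283.68304782 201.45610461]
[706.48252438 -15.71932219 109.90934051] [244.25486688 291.04354952] [246.19125917 201.4462015 ]
```

View pics/w8c.png

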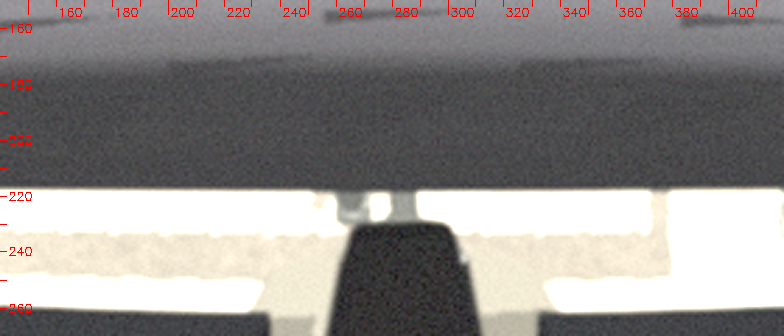

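View pics/s8c.png

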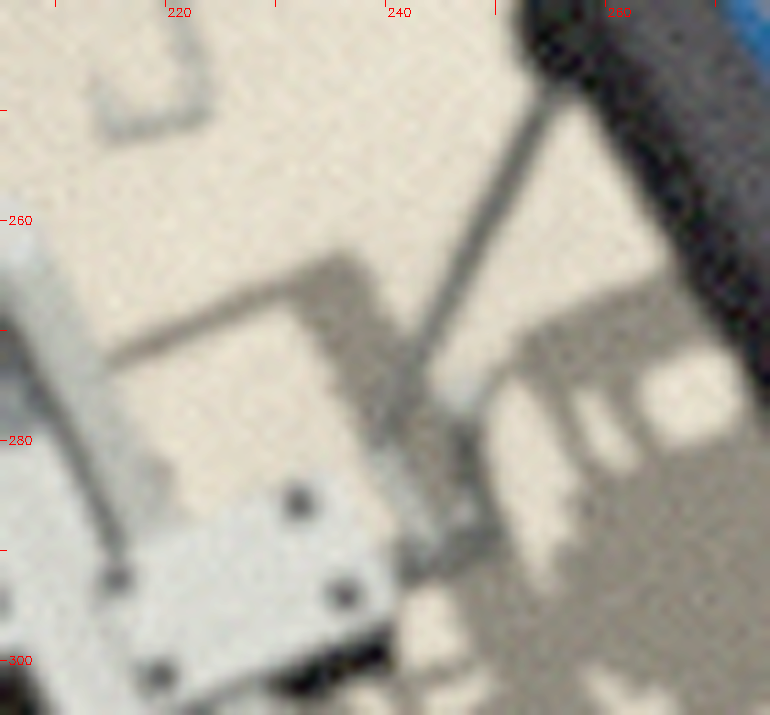

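{"op": "jog_arm", "data": {
  "moves": "-0.012 0 -0.006 0 0 0 -1; -0.024 0 -0.012 0 0 0 -1; -0.036 0 -0.0175 0 0 0 -1; -0.045 0 -0.022 0 0 0 -1; -0.045 0 -0.022 0 0 0 -1; -0.045 0 -0.022 0 0 0 -1"
}}

```text
t: 12.55
tcp_pos: [629.9, -46.4, 240.3]
eef_rot: [0.973, -0.038, 0.226, 0.009]
wrist_force: [3.2, -0.8, -1.3]
opening: 22.0
```

Run:
```python
from st import *
T=st();print(rel(T,hook(-5,0,110,26)))
for n in('scene',): snap(n,n[0]+'9')
crop('s9',205,240,70,65,11,'s9c')
```

```text
t 12.55 q [-0.33  0.35  0.38  2.17 -0.46  0.21 -1.23] F [ 3.2 -0.8 -1.3] open 22.0
toe rel pin: dx 4.5 dy 0.1 z 111.0
[-0.0347 -0.0001 -0.0131 -0.0004 -0.0009  0.0006]
```

View pics/s9c.png

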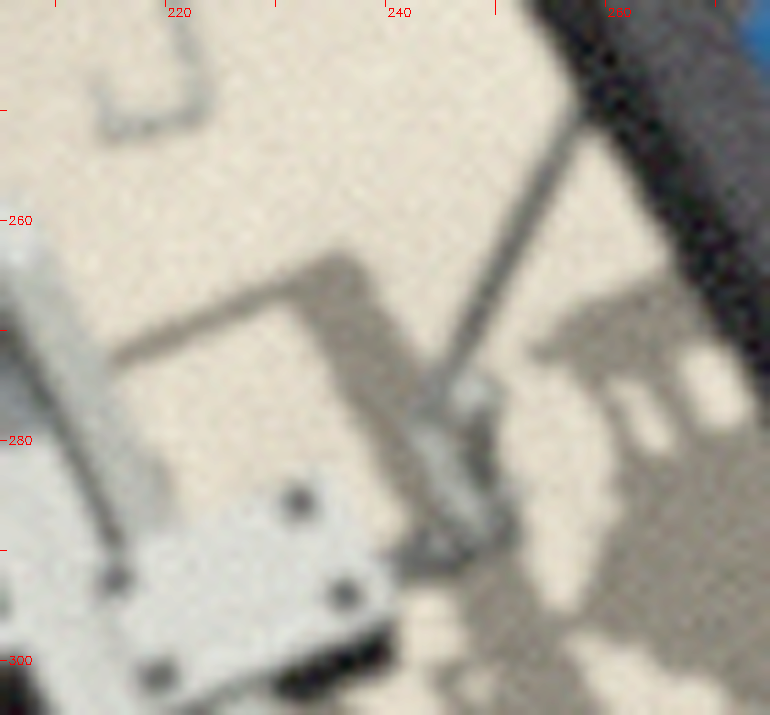

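Contact is made, with 3.2 N matching the spring. Pulling the bolt further.

{"op": "jog_arm", "data": {
  "moves": "-0.01 0 -0.005 0 0 0 -1; -0.02 0 -0.01 0 0 0 -1; -0.03 0 -0.0145 0 0 0 -1; -0.038 0 -0.0184 0 0 0 -1; -0.038 0 -0.0184 0 0 0 -1; -0.038 0 -0.0184 0 0 0 -1"
}}

```text
t: 13.2
tcp_pos: [619.6, -45.5, 240.4]
eef_rot: [0.973, -0.038, 0.226, 0.009]
wrist_force: [3.4, -0.0, -1.1]
opening: 22.0
```

Run:
```python
from st import *
T=st();print(rel(T,hook(-5,0,110,26)))
for n in('scene','wrist','top'): snap(n,n[0]+'10')
crop('s10',205,240,70,65,11,'s10c');crop('w10',200,190,140,60,5.5,'w10c')
crop('t10',215,150,60,50,11,'t10c')
```

```text
t 13.2 q [-0.34  0.33  0.38  2.19 -0.46  0.2  -1.23] F [ 3.4 -0.  -1.1] open 22.0
toe rel pin: dx -5.9 dy 0.1 z 111.1
[ 0.0026 -0.      0.0054 -0.0004 -0.0011  0.0006]
```

View pics/s10c.png

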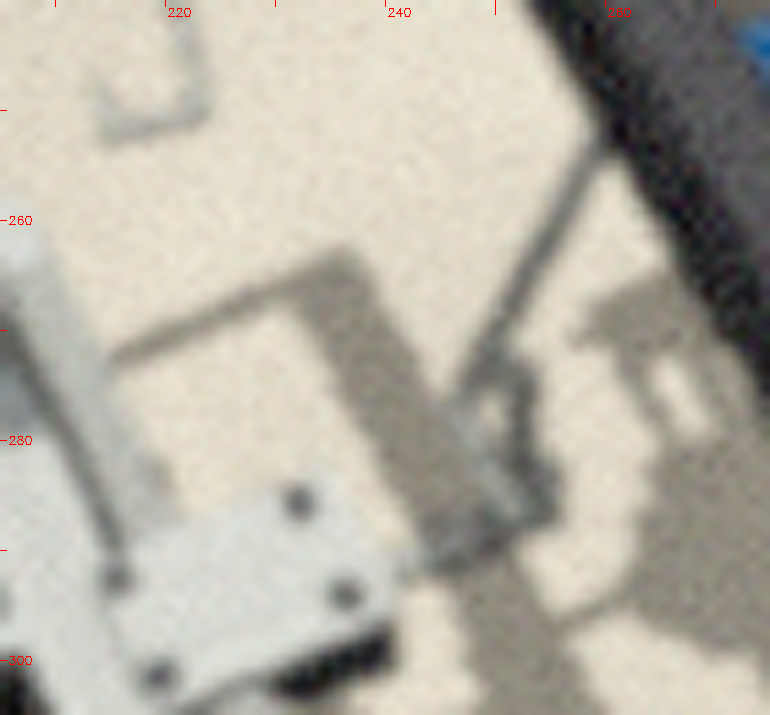

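View pics/w10c.png

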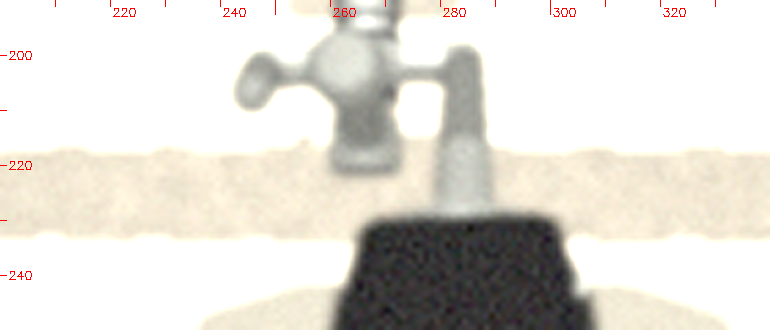

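View pics/t10c.png

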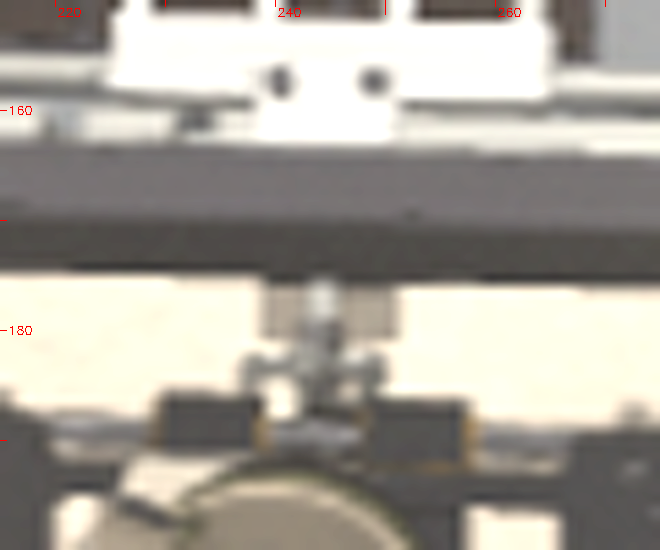

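```bash
cat >> st.py <<'E'
def pinw(name,u,v,z=144):
    T=np.load(f'pics/{name}_T.npy');o,d=wray(T,u,v);P=o+d*(z-o[2])/d[2]-PIN
    print('pin head rel start: dx %.1f dy %.1f'%(P@XS,P@YS))
E
python3 -c "
from st import *
pinw('w5',265.8,145.3);pinw('w10',262.2,200.4)"
```

```text
pin head rel start: dx 0.5 dy 0.6
pin head rel start: dx -12.7 dy 0.5
```

The bolt is drawn about 13 mm (pin head measured at −12.7 mm in the wrist view, 3.4 N). Shifting left by 30 mm as the first part.

{"op": "jog_arm", "data": {
  "moves": "-0.003 -0.01 -0.002 0 0 0 -1; -0.004 -0.025 -0.002 0 0 0 -1; -0.004 -0.04 -0.002 0 0 0 -1; -0.004 -0.055 -0.002 0 0 0 -1; -0.004 -0.07 -0.002 0 0 0 -1; -0.004 -0.085 -0.002 0 0 0 -1; -0.004 -0.1 -0.002 0 0 0 -1; -0.004 -0.112 -0.002 0 0 0 -1; -0.004 -0.12 -0.002 0 0 0 -1; -0.004 -0.12 -0.002 0 0 0 -1; -0.004 -0.12 -0.002 0 0 0 -1"
}}

```text
t: 14.45
tcp_pos: [621.0, -15.1, 240.4]
eef_rot: [0.973, -0.038, 0.226, 0.008]
wrist_force: [4.4, 0.5, 0.1]
opening: 21.7
```

Run:
```python
from st import *
T=st()
for n in('wrist','top'): snap(n,n[0]+'11')
crop('w11',200,190,140,60,5.5,'w11c')
crop('t11',205,130,65,60,11,'t11c')
```

```text
t 14.45 q [-0.45  0.34  0.45  2.2  -0.44  0.2  -1.29] F [4.4 0.5 0.1] open 21.7
toe rel pin: dx -6.9 dy 30.6 z 111.1
```

View pics/w11c.png

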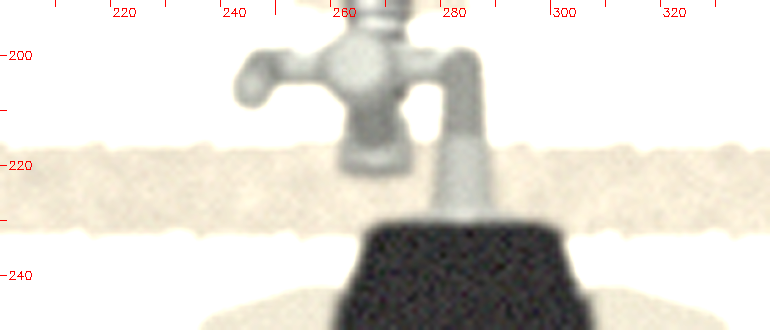

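View pics/t11c.png

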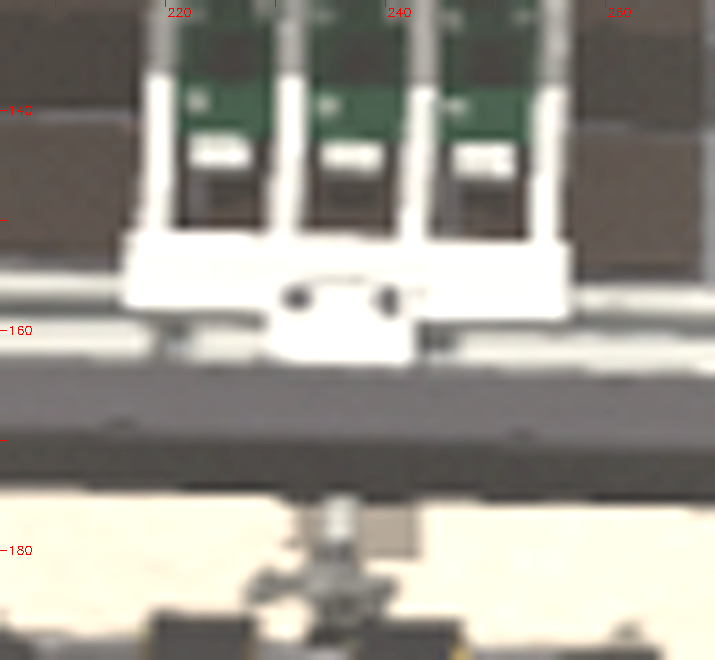

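```bash
python3 -c "
from st import *
pinw('w11',264.6,200.6)
a=atz('top',240.0,156.95,104);b=atz('top',231.4,156.6,104);c=atz('top',248.5,156.95,104);d=atz('top',239.8,156.6,104)
print((b-a)@YS,(d-c)@YS)
# template shift
import cv2
A=cv2.cvtColor(cv2.imread('pics/t10.png'),6).astype('float32');B=cv2.cvtColor(cv2.imread('pics/t11.png'),6).astype('float32')
"
```

```text
pin head rel start: dx -13.9 dy 28.9
28.73745909108857 29.071589835410368
```

{"op": "jog_arm", "data": {
  "moves": "0 -0.012 0 0 0 0 -1; 0 -0.024 0 0 0 0 -1; 0 -0.035 0 0 0 0 -1; 0 -0.0425 0 0 0 0 -1; 0 -0.0425 0 0 0 0 -1; 0 -0.0425 0 0 0 0 -1"
}}

```text
t: 15.15
tcp_pos: [621.8, -4.2, 240.4]
eef_rot: [0.973, -0.038, 0.226, 0.008]
wrist_force: [3.7, -0.2, -0.1]
opening: 21.8
```

Run:
```python
from st import *
T=st()
for n in('wrist','top'): snap(n,n[0]+'12')
crop('w12',200,190,140,60,5.5,'w12c')
crop('t12',205,130,65,60,11,'t12c')
for n in ('t10','t11','t12'):
    b=cv2.imread(f'pics/{n}.png').astype('float32').mean(2)
    A=cv2.imread('pics/t10.png').astype('float32').mean(2)[138:150,222:265]
    r=cv2.matchTemplate(b[134:154,190:285],A,cv2.TM_CCOEFF_NORMED);_,m,_,l=cv2.minMaxLoc(r)
    x=l[0]; y=l[1]; a0,a1,a2=r[y,x-1],r[y,x],r[y,x+1]; off=.5*(a0-a2)/(a0-2*a1+a2); print(n,m,190+x+off-222, 134+y-138)
```

```text
t 15.15 q [-0.49  0.34  0.47  2.2  -0.44  0.2  -1.31] F [ 3.7 -0.2 -0.1] open 21.8
toe rel pin: dx -7.0 dy 41.6 z 111.1
t10 0.9999999403953552 -0.020111084 0
t11 0.8853234648704529 -8.358582 0
t12 0.8718146681785583 -11.625534 0
```

View pics/w12c.png

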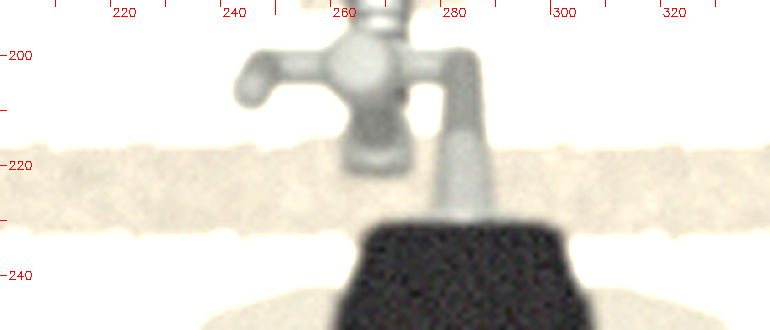

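View pics/t12c.png

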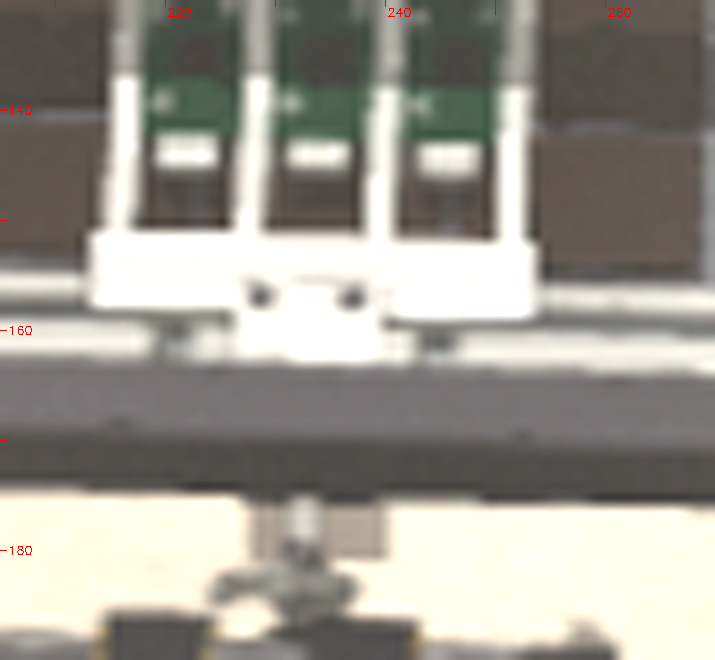

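The carriage reads about 39.6 to 40 mm. Releasing the bolt by moving the toe back.

{"op": "jog_arm", "data": {
  "moves": "0.009 0 0.0045 0 0 0 -1; 0.02 0 0.01 0 0 0 -1; 0.036 0 0.0175 0 0 0 -1; 0.052 0 0.025 0 0 0 -1; 0.066 0 0.032 0 0 0 -1; 0.072 0 0.035 0 0 0 -1; 0.072 0 0.035 0 0 0 -1; 0.072 0 0.035 0 0 0 -1; 0.072 0 0.035 0 0 0 -1"
}}

```text
t: 16.15
tcp_pos: [641.3, -5.8, 240.2]
eef_rot: [0.973, -0.038, 0.226, 0.008]
wrist_force: [0.5, -0.8, -0.6]
opening: 21.8
```

Run:
```python
from st import *
T=st()
for n in('wrist','top','scene'): snap(n,n[0]+'13')
crop('w13',200,190,140,60,5.5,'w13c')
crop('t13',205,130,65,60,11,'t13c');crop('s13',190,230,90,85,8,'s13c')
```

```text
t 16.15 q [-0.47  0.37  0.46  2.16 -0.45  0.22 -1.31] F [ 0.5 -0.8 -0.6] open 21.8
toe rel pin: dx 12.5 dy 41.5 z 110.9
```

View pics/w13c.png

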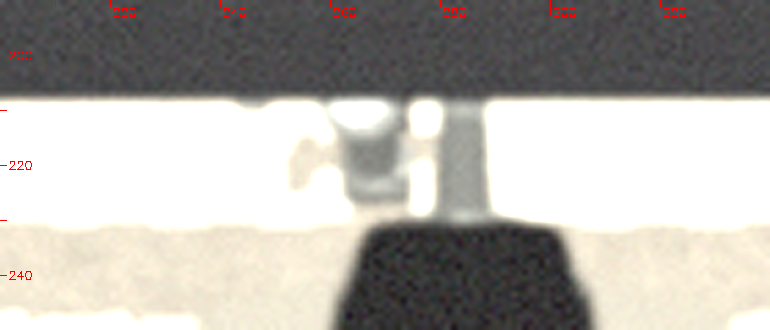

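View pics/t13c.png

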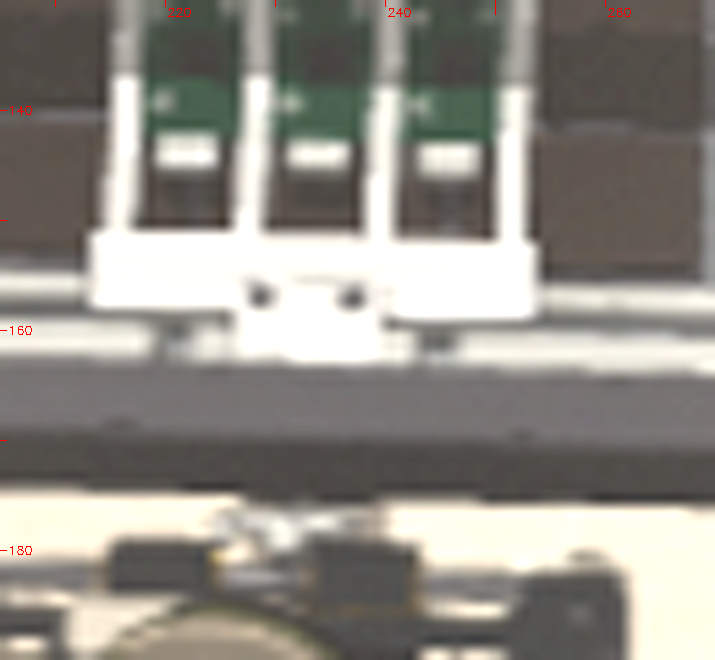

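View pics/s13c.png

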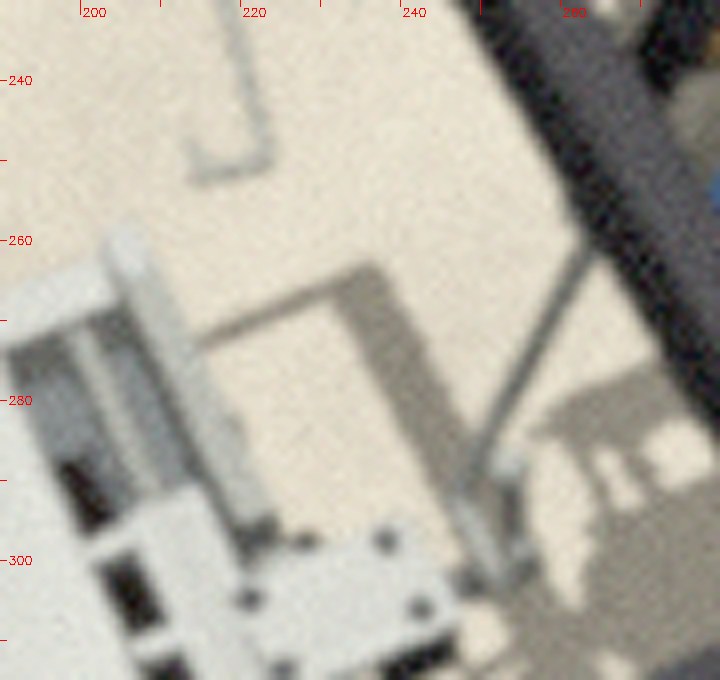

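```bash
python3 -c "
from st import *
a=atz('scene',246.6,275.75,143)
b=atz('scene',253.0,287.25,143)
print((b-a)@XS,(b-a)@YS)
pinw('w13',265.4,209.5);pinw('w13',265.4,211)
T=np.load('pics/w13_T.npy')
for dx in (0,-9):print(dx,wproj(T,PIN+dx*XS+40*YS+144*Z),wproj(T,PIN+dx*XS+40*YS+90*Z))
"
```

```text
-0.5091820481745014 38.089371419748566
pin head rel start: dx -2.4 dy 39.0
pin head rel start: dx -3.8 dy 39.0
0 [264.2808527  206.74234061] [267.33440575 217.87759189]
-9 [264.12145511 216.90740002] [267.22585423 226.48490512]
```

Scene and wrist views both put the pin home (dx about −0.5) at about 39 mm. Next: back off 3 mm, lift straight up, and withdraw.

{"op": "jog_arm", "data": {
  "moves": "0.011 0 0.005 0 0 0 -1; 0.011 0 0.005 0 0 0 -1; 0.028 0 -0.03 0 0 0 -1; 0.046 0 -0.067 0 0 0 -1; 0.064 0 -0.103 0 0 0 -1; 0.082 0 -0.139 0 0 0 -1; 0.1 0 -0.176 0 0 0 -1; 0.111 0 -0.2 0 0 0 -1; 0.111 0 -0.2 0 0 0 -1; 0.05 0 -0.23 0 0 0 -1; -0.02 0 -0.265 0 0 0 -1; -0.1 0 -0.305 0 0 0 -1; -0.18 0 -0.345 0 0 0 -1; -0.23 0 -0.37 0 0 0 -1; -0.23 0 -0.37 0 0 0 -1; -0.23 0 -0.37 0 0 0 -1"
}}

```text
t: 17.9
tcp_pos: [550.5, 1.9, 298.8]
eef_rot: [0.973, -0.037, 0.227, 0.008]
wrist_force: [0.8, -0.6, -2.2]
opening: 21.8
```

Run:
```python
from st import *
T=st();print(T.round(3))
for n in('wrist','top','scene'): snap(n,n[0]+'14')
crop('w14',160,90,180,130,4.4,'w14c')
crop('t14',190,130,85,80,9,'t14c');crop('s14',190,230,90,85,8,'s14c')
```

```text
t 17.9 q [-0.85  0.17  0.8   2.27 -0.19  0.3  -1.56] F [ 0.8 -0.6 -2.2] open 21.8
toe rel pin: dx -78.4 dy 42.1 z 169.7
[[ 8.94000e-01 -7.60000e-02  4.41000e-01  5.50516e+02]
 [-6.90000e-02 -9.97000e-01 -3.20000e-02  1.88900e+00]
 [ 4.42000e-01 -1.00000e-03 -8.97000e-01  2.98817e+02]
 [ 0.00000e+00  0.00000e+00  0.00000e+00  1.00000e+00]]
```

View pics/w14c.png

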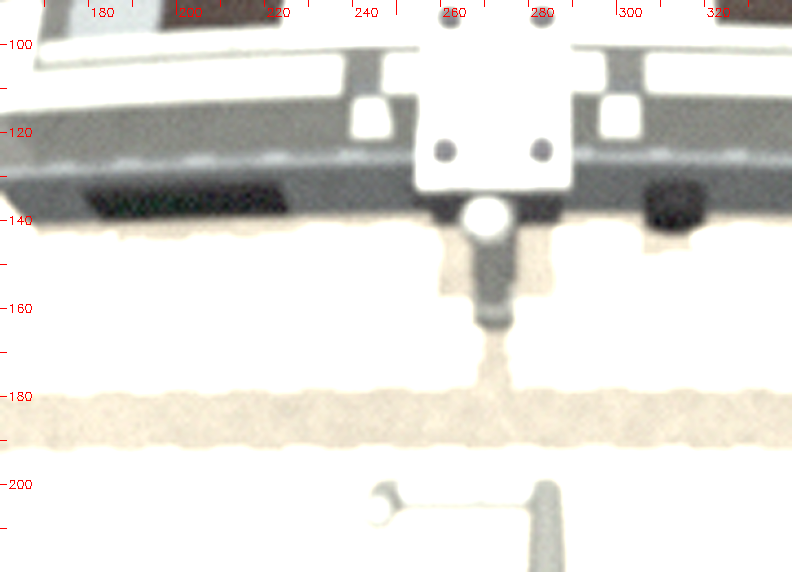

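View pics/t14c.png

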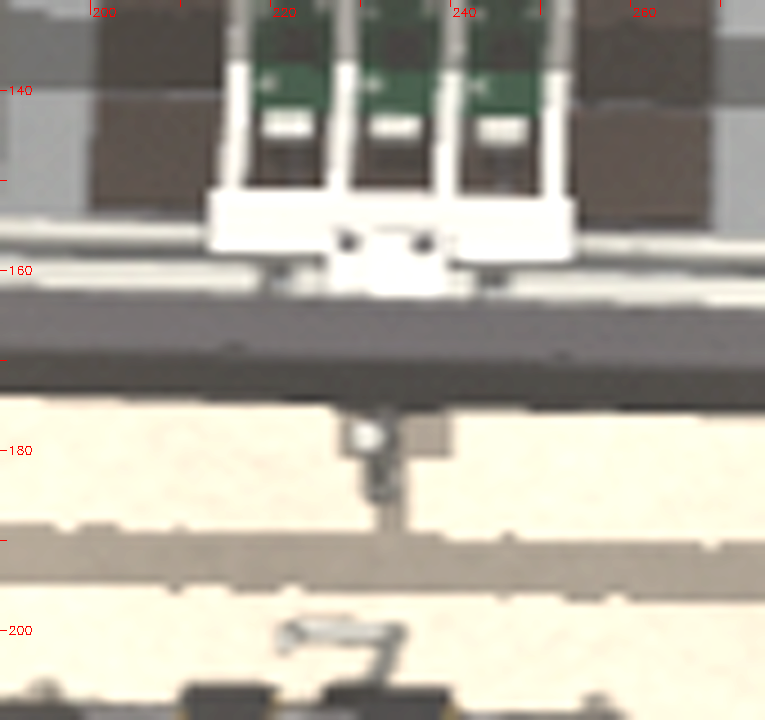

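View pics/s14c.png

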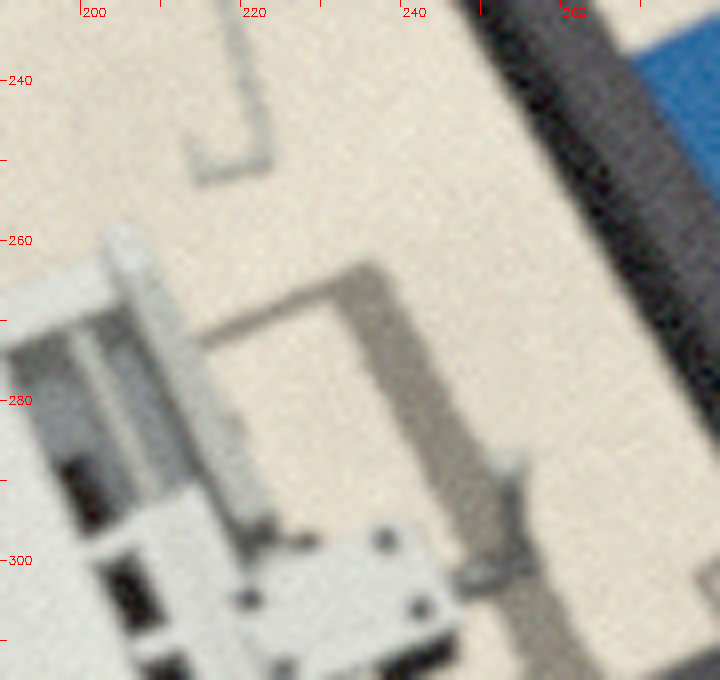

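Run:
```python
from opt import *
from st import pinw
pinw('w14',160+488/4.4-.5,90+217/4.4-.5)
a=atz('top',242.5,178.0,145);b=atz('top',190+370/9-.5,130+435/9-.5,145);print('top',(b-a)@XS,(b-a)@YS)
q=manip.get_obs()['joint_positions'];T=pose()
A=mk((440,-119,340),z=np.sin(.245)*XS-np.cos(.245)*Z,x=XS)
Rr=np.array([[.997,-.080,.003],[-.080,-.997,-.001],[.003,.001,-1]])
def m(p): 
    M=mk(p,z=(.003,-.001,-1),x=np.array([.997,-.08,.003]));return M
seq=[A,m((378.5,-330.5,300)),m((378.5,-330.5,201)),m((472.4,-338,201)),m((472.4,-338,181.5))]
run(q,seq,['A','out','low','in','seat'])
print(rel(T,A))
```

```text
pin head rel start: dx 0.1 dy 39.0
top -0.5269220297205519 38.311972826494625
A [-0.7   0.    0.92  2.22 -0.09  0.69 -1.37] margin 0.34 j4 err 0.0
out [-0.13  0.34  0.98  2.03 -0.35  0.94 -0.61] margin 0.31 j3 err 0.0
low [ 0.    0.46  0.85  2.15 -0.52  0.75 -0.45] margin 0.41 j4 err 0.0
in [-0.03  0.56  0.82  1.98 -0.55  0.84 -0.55] margin 0.47 j3 err 0.0
seat [-0.01  0.58  0.8   1.99 -0.58  0.81 -0.52] margin 0.47 j5 err 0.0
[-0.289   0.5139 -0.3274 -0.0007 -0.1011  0.0009]
```

The bolt is home (pin dx about 0) in the second notch (about 38.5 to 39 mm, within play). Returning to the rest.

{"op": "jog_arm", "data": {
  "moves": "-0.1 0.08 -0.16 0 -0.03 0 -1; -0.2 0.2 -0.26 0 -0.06 0 -1; -0.27 0.35 -0.327 0 -0.09 0 -1; -0.289 0.5 -0.327 -0.001 -0.101 0.001 -1; -0.289 0.514 -0.327 -0.001 -0.101 0.001 -1; -0.289 0.514 -0.327 -0.001 -0.101 0.001 -1; -0.289 0.514 -0.327 -0.001 -0.101 0.001 -1"
}}

```text
t: 18.75
tcp_pos: [440.5, -118.3, 339.9]
eef_rot: [0.992, -0.039, 0.122, 0.006]
wrist_force: [-0.0, 0.2, -1.3]
opening: 21.6
```

Run:
```python
from st import *
T=st();print(T[:3,3])
print(rel(T,mk((375,-330.2,300),z=(.003,-.001,-1),x=np.array([.997,-.08,.003]))))
```

```text
t 18.75 q [-1.02 -0.06  1.16  2.22  0.06  0.7  -1.55] F [-0.   0.2 -1.3] open 21.6
toe rel pin: dx -207.0 dy -87.0 z 200.5
[ 440.46251667 -118.30885885  339.93170177]
[-2.268e-01  8.655e-01  1.092e-01  3.000e-04 -1.157e-01  2.000e-04]
```

Run:
```python
from opt import *
q=manip.get_obs()['joint_positions']
def m(p): return mk(p,z=(.003,-.001,-1),x=np.array([.997,-.08,.003]))
run(q,[m((375,-330.5,300)),m((375,-330.5,201)),m((472.4,-338,201)),m((472.4,-338,181.5))],['out','low','in','seat'])
print()
run(q,[m((440,-210,300)),m((375,-330.5,220)),m((472.4,-338,201)),m((472.4,-338,181.5))],['mid','out','in','seat'])
```

```text
out [-0.2   0.38  1.11  2.04 -0.42  0.97 -0.52] margin 0.18 j3 err 0.0
low [-0.06  0.5   0.96  2.15 -0.59  0.78 -0.36] margin 0.33 j3 err 0.0
in [-0.09  0.6   0.93  1.98 -0.63  0.88 -0.47] margin 0.36 j3 err 0.0
seat [-0.07  0.62  0.9   1.99 -0.66  0.85 -0.44] margin 0.39 j3 err 0.0

mid [-0.49  0.35  1.11  2.07 -0.39  0.95 -0.82] margin 0.18 j3 err 0.0
out [-0.07  0.46  0.96  2.13 -0.53  0.8  -0.42] margin 0.33 j3 err 0.0
in [-0.07  0.59  0.9   1.98 -0.61  0.87 -0.49] margin 0.39 j3 err 0.0
seat [-0.05  0.61  0.87  1.99 -0.64  0.83 -0.47] margin 0.41 j5 err 0.0
```

Margins hold, so I'll go to the point in front of the fork mouth.

{"op": "jog_arm", "data": {
  "moves": "-0.04 0.17 0.02 0 -0.03 0 -1; -0.09 0.34 0.04 0 -0.06 0 -1; -0.14 0.51 0.06 0 -0.09 0 -1; -0.18 0.68 0.08 0 -0.116 0 -1; -0.227 0.84 0.1 0 -0.116 0 -1; -0.227 0.866 0.109 0 -0.116 0 -1; -0.227 0.866 0.109 0 -0.116 0 -1; -0.227 0.866 0.109 0 -0.116 0 -1"
}}

```text
t: 19.55
tcp_pos: [374.1, -332.2, 298.8]
eef_rot: [0.999, -0.042, -0.0, 0.001]
wrist_force: [0.4, 0.0, -1.2]
opening: 21.7
```

Run:
```python
from st import *
def m(p): return mk(p,z=(.003,-.001,-1),x=np.array([.997,-.08,.003]))
T=st();print(T.round(3))
print(rel(T,m((375,-330.2,201))),rel(T,m((472.4,-338,201))))
for n in('wrist','scene','top'): snap(n,n[0]+'15')
crop('s15',220,100,110,110,7,'s15c');crop('w15',200,60,160,170,3.5,'w15c')
```

```text
t 19.55 q [-0.15  0.36  1.05  2.04 -0.39  0.95 -0.55] F [ 0.4  0.  -1.2] open 21.7
toe rel pin: dx -291.0 dy -305.6 z 155.3
[[ 9.97000e-01 -8.40000e-02 -0.00000e+00  3.74084e+02]
 [-8.40000e-02 -9.97000e-01 -2.00000e-03 -3.32163e+02]
 [-0.00000e+00  2.00000e-03 -1.00000e+00  2.98809e+02]
 [ 0.00000e+00  0.00000e+00  0.00000e+00  1.00000e+00]]
[ 0.0031 -0.0091  0.3912  0.0008  0.0016 -0.0017] [ 0.394  -0.0105  0.3911  0.0008  0.0016 -0.0017]
```

View pics/s15c.png

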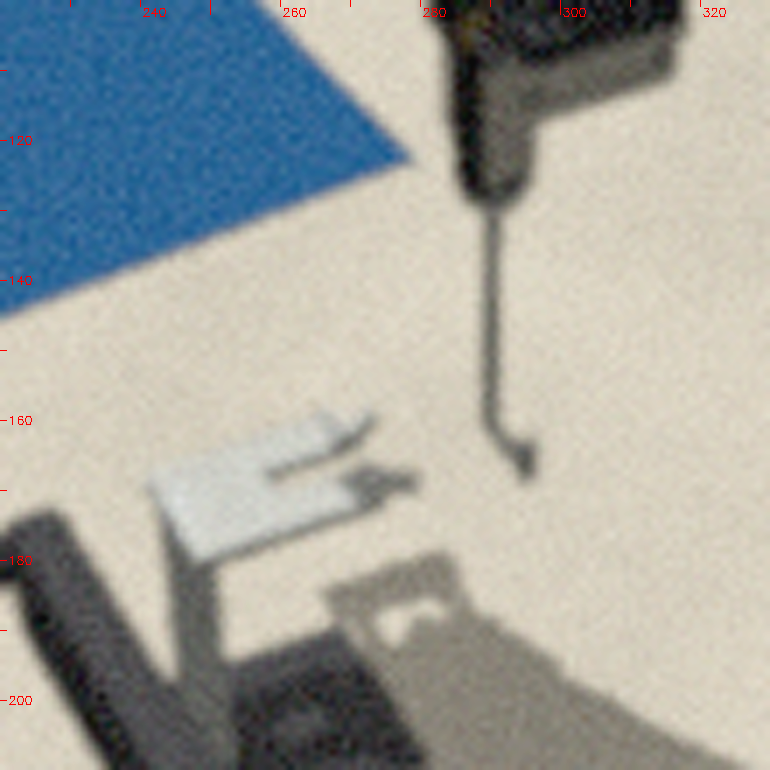

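View pics/w15c.png

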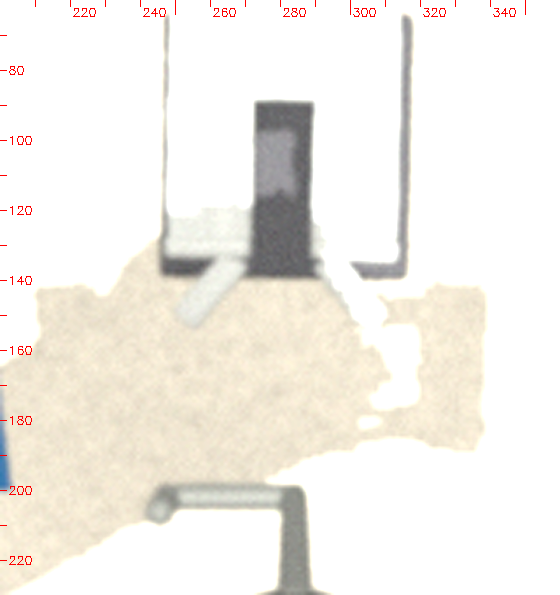

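Run:
```python
from st import *
T=np.load('pics/w15_T.npy')
def at(u,v,z):
    o,d=wray(T,u,v);return (o+d*(z-o[2])/d[2]).round(1)
for u,v in[(270.9,130.9),(288.6,130.9),(272.4,88.1),(288.1,88.1)]: print(at(u,v,165))
print('rod shank axis now', (T@np.array([-1,0,143.5,1])).round(1),(T@np.array([0,0,16,1])).round(1))
```

```text
[ 442.1 -326.5  165. ]
[ 440.7 -342.7  165. ]
[ 481.5 -331.2  165. ]
[ 480.3 -345.5  165. ]
rod shank axis now [ 373.  -332.4  155.3    1. ] [ 374.1 -332.2  282.8    1. ]
```

{"op": "jog_arm", "data": {
  "moves": "0.003 -0.009 0.15 0 0.0015 -0.0015 -1; 0.003 -0.009 0.3 0 0.0015 -0.0015 -1; 0.003 -0.009 0.38 0 0.0015 -0.0015 -1; 0.003 -0.009 0.395 0 0.0015 -0.0015 -1; 0.003 -0.009 0.395 0 0.0015 -0.0015 -1; 0.003 -0.009 0.395 0 0.0015 -0.0015 -1; 0.08 -0.01 0.395 0 0.0015 -0.0015 -1; 0.16 -0.01 0.395 0 0.0015 -0.0015 -1; 0.2 -0.01 0.395 0 0.0015 -0.0015 -1; 0.2 -0.01 0.395 0 0.0015 -0.0015 -1"
}}

```text
t: 20.7
tcp_pos: [427.6, -330.4, 201.5]
eef_rot: [0.999, -0.036, 0.003, 0.001]
wrist_force: [-0.1, 0.2, -1.6]
opening: 21.8
```

Run:
```python
from st import *
def m(p): return mk(p,z=(.003,-.001,-1),x=np.array([.997,-.08,.003]))
T=st();print(T[:3,3].round(1))
print(rel(T,m((472.2,-337.7,200))))
for n in('scene','wrist'): snap(n,n[0]+'16')
crop('s16',220,110,90,110,7,'s16c');crop('w16',180,100,220,140,3.5,'w16c')
```

```text
t 20.7 q [-0.03  0.53  0.88  2.08 -0.59  0.79 -0.44] F [-0.1  0.2 -1.6] open 21.8
toe rel pin: dx -237.2 dy -299.5 z 57.9
[ 427.6 -330.4  201.5]
[ 0.1802  0.0161  0.007   0.0004 -0.0014  0.0036]
```

View pics/s16c.png

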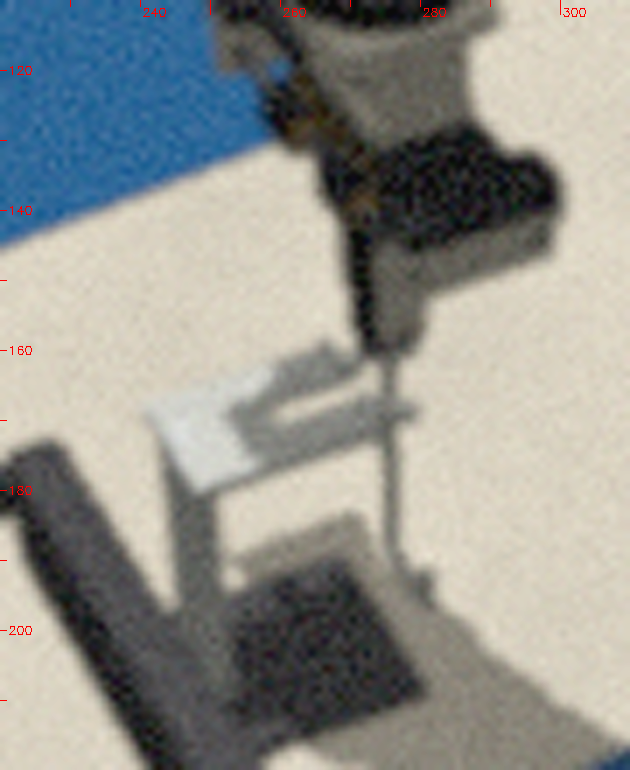

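View pics/w16c.png

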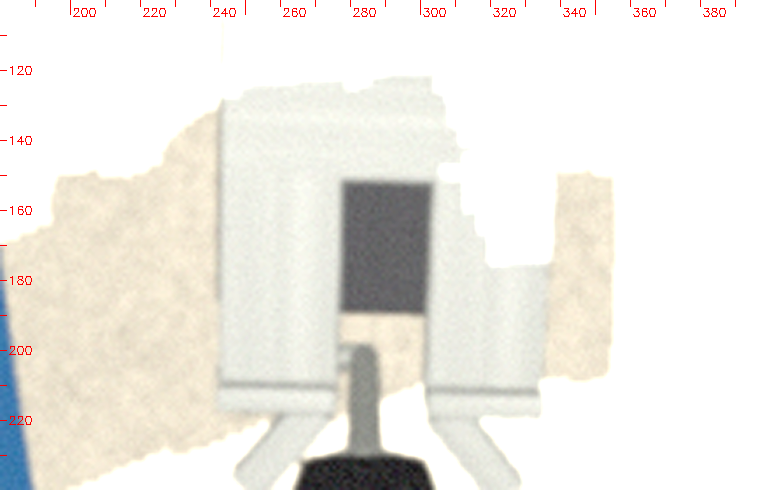

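The shank is in the mouth, slightly left of the slot's middle. I'll correct y by about 4 mm, then go in.

{"op": "jog_arm", "data": {
  "moves": "0.0 0.012 0.006 0 -0.001 0.0035 -1; 0.01 0.016 0.006 0 -0.001 0.0035 -1; 0.05 0.016 0.006 0 -0.001 0.0035 -1; 0.1 0.016 0.006 0 -0.001 0.0035 -1; 0.15 0.016 0.006 0 -0.001 0.0035 -1; 0.18 0.016 0.006 0 -0.001 0.0035 -1; 0.18 0.016 0.006 0 -0.001 0.0035 -1; 0.18 0.016 0.006 0 -0.001 0.0035 -1"
}}

```text
t: 21.6
tcp_pos: [469.8, -337.7, 199.7]
eef_rot: [0.999, -0.041, 0.001, 0.0]
wrist_force: [0.2, -0.3, -0.7]
opening: 21.8
```

Run:
```python
from st import *
def m(p): return mk(p,z=(.003,-.001,-1),x=np.array([.997,-.08,.003]))
T=st();print(T.round(3))
print(rel(T,m((472.2,-337.7,182))))
for n in('scene','wrist'): snap(n,n[0]+'17')
crop('s17',220,110,90,110,7,'s17c');crop('w17',180,100,220,140,3.5,'w17c')
```

```text
t 21.6 q [-0.04  0.58  0.87  2.   -0.6   0.84 -0.48] F [ 0.2 -0.3 -0.7] open 21.8
toe rel pin: dx -194.8 dy -303.3 z 56.1
[[ 9.97000e-01 -8.20000e-02  2.00000e-03  4.69837e+02]
 [-8.20000e-02 -9.97000e-01 -1.00000e-03 -3.37657e+02]
 [ 2.00000e-03  1.00000e-03 -1.00000e+00  1.99652e+02]
 [ 0.00000e+00  0.00000e+00  0.00000e+00  1.00000e+00]]
[ 0.0093 -0.0007  0.0706  0.0001  0.0006 -0.0009]
```

View pics/s17c.png

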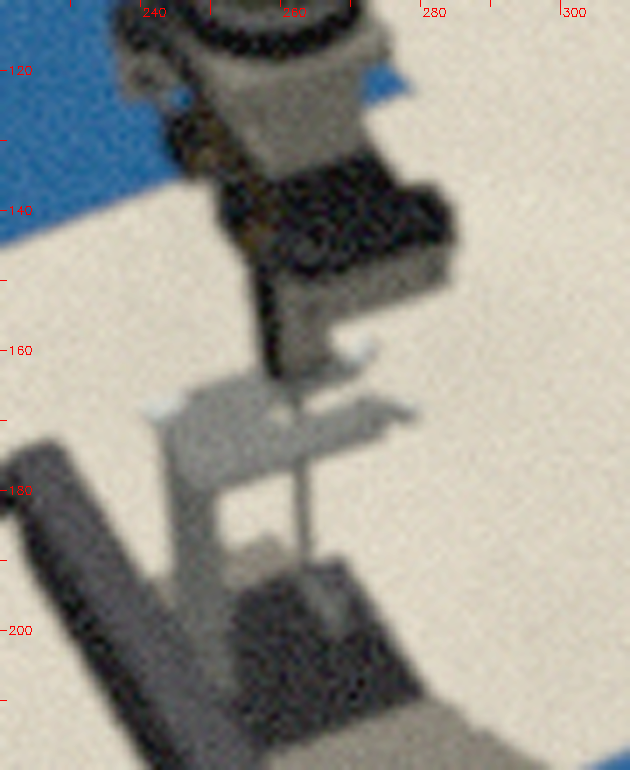

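View pics/w17c.png

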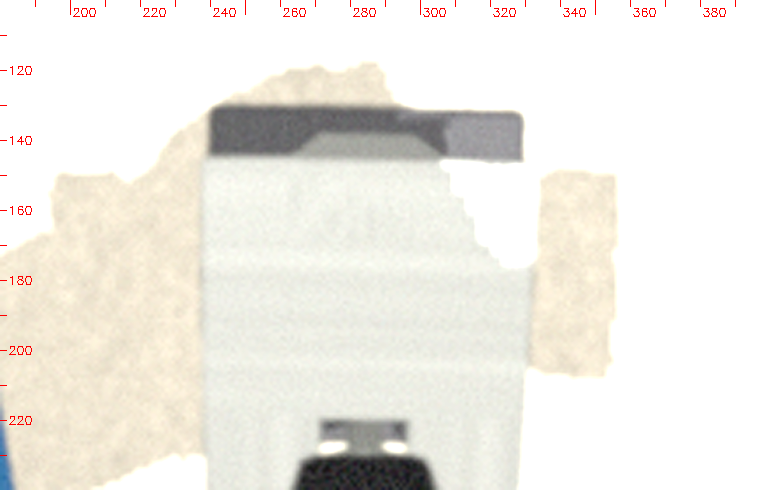

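{"op": "jog_arm", "data": {
  "moves": "0.006 0 0.02 0 0 0 -1; 0.006 0 0.04 0 0 0 -1; 0.006 0 0.056 0 0 0 -1; 0.006 0 0.066 0 0 0 -1; 0.006 0 0.07 0 0 0 -1; 0.006 0 0.07 0 0 0 -1; 0.006 0 0.07 0 0 0 -1"
}}

```text
t: 22.4
tcp_pos: [471.0, -338.0, 182.4]
eef_rot: [0.999, -0.041, 0.001, 0.0]
wrist_force: [0.6, 0.4, -1.3]
opening: 21.5
```

Run:
```python
from st import *
T=st();print(T.round(3))
for n in('scene','wrist'): snap(n,n[0]+'18')
crop('w18',180,100,220,140,3.5,'w18c')
```

```text
t 22.4 q [-0.02  0.6   0.84  2.01 -0.63  0.81 -0.46] F [ 0.6  0.4 -1.3] open 21.5
toe rel pin: dx -193.6 dy -303.5 z 38.9
[[ 9.97000e-01 -8.30000e-02  2.00000e-03  4.70969e+02]
 [-8.30000e-02 -9.97000e-01 -1.00000e-03 -3.37957e+02]
 [ 2.00000e-03  1.00000e-03 -1.00000e+00  1.82428e+02]
 [ 0.00000e+00  0.00000e+00  0.00000e+00  1.00000e+00]]
```

View pics/w18c.png

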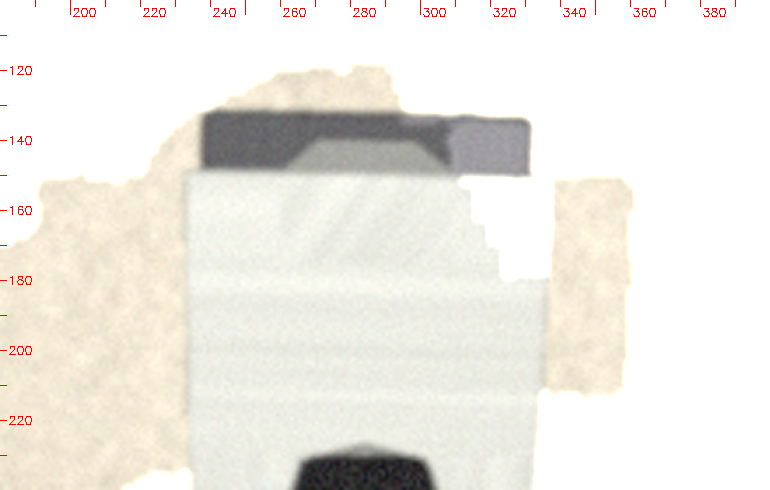

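{"op": "jog_arm", "data": {
  "moves": "0 0 0.003 0 0 0 -1; 0 0 0.005 0 0 0 -1; 0 0 0.007 0 0 0 -1; 0 0 0.007 0 0 0 -1; 0 0 0.007 0 0 0 -1"
}}

```text
t: 23.0
tcp_pos: [471.1, -338.0, 181.4]
eef_rot: [0.999, -0.041, 0.002, 0.0]
wrist_force: [-1.5, 2.6, 6.9]
opening: 21.6
```

Guard is seated (6.9 N). Releasing.

{"op": "jog_arm", "data": {
  "moves": "0 0 -0.002 0 0 0 -1; 0 0 -0.002 0 0 0 1; 0 0 -0.002 0 0 0 1; 0 0 -0.002 0 0 0 1; 0 0 -0.002 0 0 0 1; 0 0 -0.002 0 0 0 1; 0 0 -0.002 0 0 0 1; 0 0 -0.002 0 0 0 1; 0 0 -0.002 0 0 0 1; 0 0 -0.002 0 0 0 1; 0 0 -0.002 0 0 0 1; 0 0 -0.002 0 0 0 1; 0 0 -0.002 0 0 0 1"
}}

```text
t: 24.3
tcp_pos: [471.1, -338.0, 181.9]
eef_rot: [0.999, -0.041, 0.002, 0.0]
wrist_force: [0.1, -0.1, 0.1]
opening: 92.9
```

Run:
```python
from st import *
T=st();print(T.round(3))
for n in('scene','wrist'): snap(n,n[0]+'19')
crop('w19',140,100,280,200,2.8,'w19c')
```

```text
t 24.3 q [-0.02  0.6   0.84  2.01 -0.63  0.8  -0.46] F [ 0.1 -0.1  0.1] open 92.9
toe rel pin: dx -193.3 dy -303.4 z 38.4
[[ 9.97000e-01 -8.30000e-02  3.00000e-03  4.71143e+02]
 [-8.30000e-02 -9.97000e-01 -1.00000e-03 -3.37951e+02]
 [ 3.00000e-03  0.00000e+00 -1.00000e+00  1.81883e+02]
 [ 0.00000e+00  0.00000e+00  0.00000e+00  1.00000e+00]]
```

View pics/w19c.png

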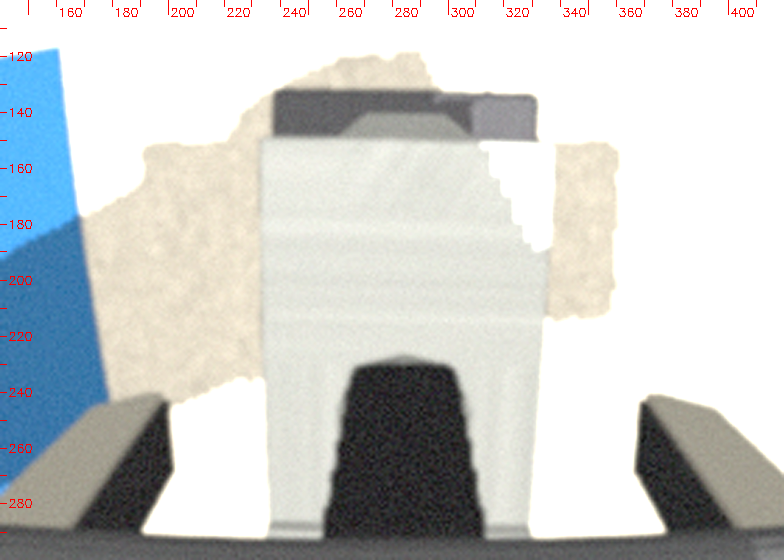

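Released cleanly. Rising 145 mm and then 60 mm back, for final checks.

{"op": "jog_arm", "data": {
  "moves": "0 0 -0.08 0 0 0 1; 0 0 -0.2 0 0 0 1; 0 0 -0.35 0 0 0 1; 0 0 -0.5 0 0 0 1; 0 0 -0.58 0 0 0 1; -0.2 -0.1 -0.6 0 0 0 1; -0.3 -0.1 -0.6 0 0 0 1; -0.3 -0.1 -0.6 0 0 0 1; -0.3 -0.1 -0.6 0 0 0 1"
}}

```text
t: 25.3
tcp_pos: [398.1, -306.5, 332.0]
eef_rot: [0.999, -0.041, 0.002, -0.0]
wrist_force: [1.1, -0.3, -0.7]
opening: 93.1
```

Run:
```python
from st import *
T=st()
for n in('scene','wrist','top'): snap(n,n[0]+'20')
crop('s20',180,120,120,200,3,'s20c');crop('w20',230,100,140,120,5,'w20c');crop('t20',140,80,230,200,3.4,'t20c')
```

```text
t 25.3 q [-0.27  0.33  1.09  2.   -0.35  1.01 -0.66] F [ 1.1 -0.3 -0.7] open 93.1
toe rel pin: dx -268.4 dy -277.8 z 188.5
```

View pics/s20c.png

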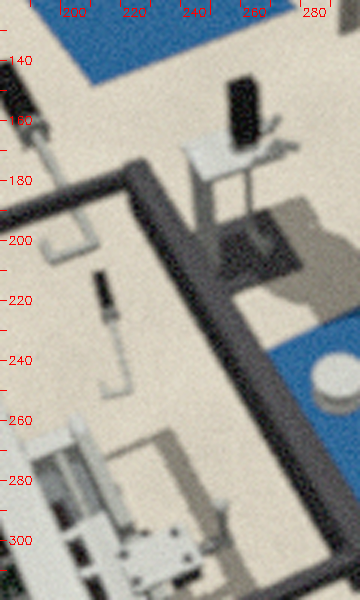

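View pics/w20c.png

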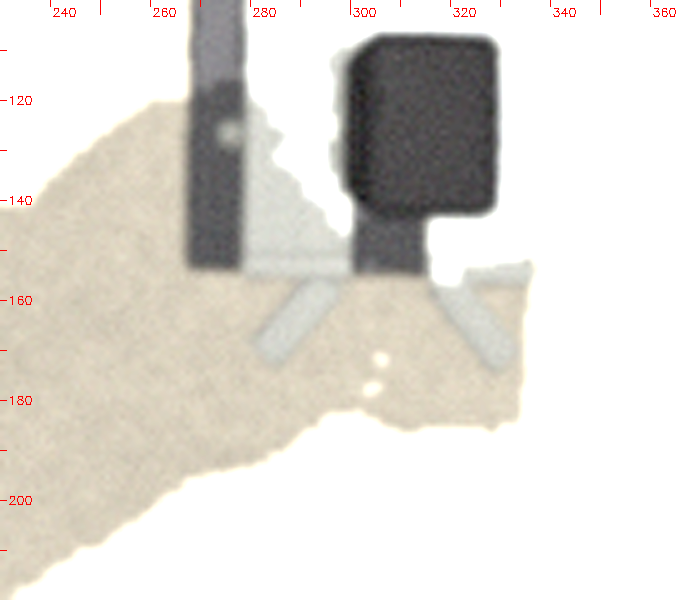

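View pics/t20c.png

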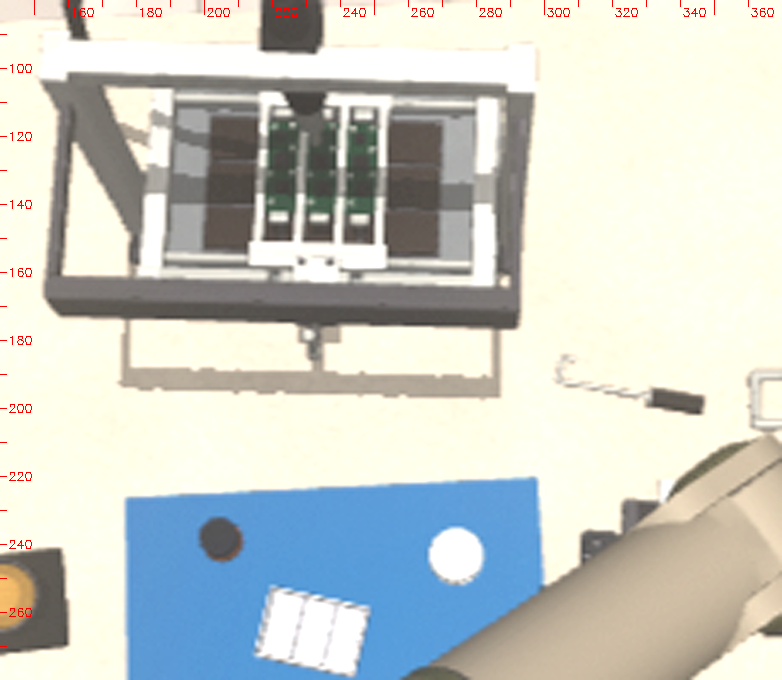

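The rod stands upright on the fork, in the same place in the scene view as at the start. The middle board is under the nozzle, the pin is home and the bystanders haven't moved. Handing in.

Run:
```python
from st import *
# compare handle position with start in scene
a=cv2.imread('pics/scene0.png')[140:178,245:275].astype('float32');b=cv2.imread('pics/s20.png').astype('float32')
r=cv2.matchTemplate(b[130:190,235:290],a,cv2.TM_CCOEFF_NORMED);print(cv2.minMaxLoc(r))
print(manip.sign_off())
```

```text
(-0.3341445028781891, 0.9636461138725281, (0, 18), (10, 10))
the job is handed in; nothing more can be done
None
```

I moved the carriage one notch to the left with the hook rod, hung the rod back in its rest and handed the job in at about 25 s. `sign_off` gave no verdict, so what follows is from my own checks.

**What I did**
- I took the middle-sized rod from its rest and reached in under the lamp, leaning the rod 26° with the toe behind the pin.
- I drew the bolt about 13–14 mm (3.4–4.4 N at the wrist), shifted the carriage left, let the bolt go and withdrew.
- I lowered the rod into the fork until the guard seated (about 7 N), opened the gripper and moved clear.

**Last checks**
- **Bolt:** the pin is back at its home depth, within about 0.5 mm in both the wrist and top views.
- **Carriage:** individual measurements ran from 38.1 to 40.1 mm. That scatter is camera error plus the notch's 1.5 mm play, and every reading lies within the 37–43 mm allowed.
- **Rod:** it is upright in its rest, at the same pixel position in the scene view as at the start (zero shift in the image match). Before I moved off, the wrist force was near zero with the gripper open.
- **Bystanders:** jar, reel, tray and cleaner look unmoved in the top view, and I saw no sign of gripper or arm touching the station.

**What went wrong or disagreed**
- My first approach at 38° lean ran joints 6 and 7 into their range limits. I backed off and used 26° instead, which is under the recommended 30–45° but above the 25° minimum. That left an estimated 20 mm between gripper and lamp bar.
- The top and scene cameras disagreed by about 2–4 mm on some points, so near the pin I relied mainly on the wrist camera.

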